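Re-sort the mixed-up gear shafts in a carrier

ROBOT

A 7-joint arm with a two-finger parallel gripper is mounted at the origin on the work surface. World frame = base frame: x ahead of the robot, y to its left, z up, the work surface at z = 0. Lengths are in m, angles in rad, forces in N, time in s.
With the tool pointing down it reaches from about 0.4 to 0.925 m from the base axis. Payload 5.6 kg.
Tool frame: the origin (TCP) lies midway between the tips of the shut fingers; the grasp point (between the pads) lies r.grasp_offset behind it (r.grasp_offset is the distance from the TCP to the grasp point, in m); z points along the fingers, y is the direction in which the jaws open and shut (so a half turn about z gives the same grasp; the last joint's range is limited). The gripper opens to 85 mm and grips with 20 to 120 N. Pads are 22 mm wide; open, the fingers measure 114 mm over their backs; the gripper's body (76 mm by 85 mm) begins 54 mm behind the grasp point. The pads swing forward as they close: fully open they stand 13 mm farther back than shut.
Start: joints at [1.286, 0.468, -0.012, 1.603, 0.006, 1.071, -0.056], TCP at [0.156, -0.631, 0.231] pointing down, gripper open.
Joint ranges: [-2.53, 2.53], [-0.31, 2.02], [-1.57, 1.55], [0.28, 2.44], [-1.29, 4.43], [0.15, 1.84], [-2.92, 2.92]. Speed limits (rad/s): [2.57, 2.57, 3.14, 3.14, 3.14, 3.14, 3.14].

INTERFACE

Orientations are given as a unit quaternion [x, y, z, w].
In Python, from workcell import r gives the robot as it stands.
- The arm moves only by the tool send_rows, never from a script. Its argument "increments" is a list of rows, each an object of numbers: "fingers": the finger opening in mm, from 0 to 85.4; "x", "y", "z": the shift along the tool's x, y, z in mm; "rx", "ry", "rz": the turn, a rotation vector about the tool's x, y, z in degrees. A call has 1 to 20 rows; each row shifts and turns the commanded pose from where the row before left it, along the tool's axes as they then stand; what a row does not reach is not made up. A row lasts 1/12 s, in which the tool goes at most 41.7 mm and 7.16 degrees, less where a joint would pass 70% of its speed; a pose out of reach is approached as far as the arm can. A call is refused whole if a number of a shift passes 41.7 or a number of a turn 7.16, either way. A call with a gripper value outside its range is refused whole. The fingers move at their own pace and stop on an object; "grip_force" is the grip in N (left out, the last holds). Time passes only in rows, so rows that do not move let the fingers close. It gives the time, the measured TCP pose, the force and the opening at its end, in the units of the state.
- r.read_state(): the state, without advancing time (a new reading comes with each control period).
- r.read_camera(name): name is "scene" or "top" or "wrist"; returns a dict with "image" (384x512x3 uint8, red, green, blue), "range_z" (384x512 float32, m along the optical axis (not along the pixel's ray), 0 where there is no reading), "fx", "fy", "cx", "cy" (pixels), "D" ([k1, k2, p1, p2, k3] as OpenCV has them; the pictures are not rectified), "world_to_cam" (4x4, takes a point from world to camera coordinates). Camera axes: x right, y down, z forward; pixel columns grow to the right and rows downward; lengths in m; the calibration is good to about 2 mm. A picture is of the moment at which its call begins.
- r.finish_job(): hands the job in, once; it reports no verdict.
Trained networks look in the newest picture that a camera, given by its name, has taken for a name from the list of things; names that differ only in an ending like _2 or _b are one class to them, and where a whole thing is asked for, a point or a joint stands for the part that bears it (a point fixed in the world has none). Each returns a list of dicts, best first, with "score" (0 to 1); they miss things now and then, are a little off and sometimes report something else, mostly with a low value. They report only what shows in the picture. A call takes as long as a camera call. They do not tell look-alikes from the thing itself.
- r.boxes_of(query, camera): "xy" ([column, row] in pixels, amid what is visible of it).
- r.cut_out(query, camera): "pixels" (384x512 bool, what is visible of it) and "xy" ([column, row] in pixels, amid what is visible of it).
- r.landmark_of(query, camera): "xy" ([column, row] in pixels: a listed point, or the origin of a listed thing).
The state is a dict: "t": time; "qpos": joint angles; "qvel": joint speeds; "joint_efforts": joint torques, N m; "tool_pos": TCP position; "eef_rot": TCP orientation; "contact_force": force on the tool from outside, world axes, zero at the start; "torque": the same for the moment, N m; "width": opening from 0.0 (shut) to 1.0 (fully open).
Only numpy, scipy, OpenCV 4.12 (cv2) and the standard library are available. Lean on these libraries where they do the work, as an engineer would, in place of code of your own. Each camera call takes 0.05 s, during which the arm holds its last target. There are 200 camera calls.

TASK

The three gear shafts in the blue carrier were loaded into each other's cradles. Lift the hold-down bar out of its two brackets and lay it aside, then put each shaft level and centred into the cradle of its own size (slim shaft in the smallest V, middle shaft in the next size, thick shaft in the third; the widest V is a spare place and ends up empty). Finally set the bar back down fully home in both brackets and let go.

Things in the scene. Friction and masses are not known exactly. Their poses are not given: they have to be found in the camera images.
- carrier: Fixed blue frame 134 x 448 mm, four cradles along y at 90 mm pitch. Origin on the bench under its middle; x away from the robot, z up. At y = -212 and 212 mm the bar's brackets: slots open upwards, 30 mm wide in x, floor 98.5 mm high, lips flaring to 55 mm at 123 mm. The bench on the robot's side is free: the bar fits parallel to the row at x = -145 mm. Other goods: far to left and right.
- hold_down_bar: Blue bar 460 mm long (y), 24 wide (x), 16 high, 0.45 kg, handle on top. Starts in both brackets 2 to 10 mm above the gears, holding the shafts down. Origin: middle of its underside, z up. Black 14 mm round grip along y, -55 to 55 mm, centre line 52 mm above the origin, posts at y = -45 and 45. Stands upright by itself. Home: origin 98.5 mm above the carrier's origin, y along its y, either way.
- shaft_slim: Steel gear shaft lying level, one spur gear at mid-length. Origin on its axis at mid-length (balance point); x along the axis; same end for end, may roll about x. Thinnest: 18 mm diameter, 150 mm long; gear 52 mm outside diameter, 26 mm wide; 0.55 kg. In any V its axis lies 12.7 mm above the V's bottom.
- shaft_middle: Steel gear shaft lying level, one spur gear at mid-length. Origin on its axis at mid-length (balance point); x along the axis; same end for end, may roll about x. Middle size: 26 mm diameter, 165 mm long; gear 48 mm outside diameter, 40 mm wide; 0.7 kg. In any V its axis lies 18.4 mm above the V's bottom.
- shaft_thick: Steel gear shaft lying level, one spur gear at mid-length. Origin on its axis at mid-length (balance point); x along the axis; same end for end, may roll about x. Thickest: 34 mm diameter, 180 mm long; gear 44 mm outside diameter, 60 mm wide; 0.8 kg. In any V its axis lies 24 mm above the V's bottom.
- cradle_small: Fixed pair of grey 90-degree V rests, open upwards, on the carrier. Origin midway between them, 25 mm above the bench; x along the shaft it carries (each V 24 mm long, centred at x = -55 and +55 mm), y across. Bottom of both Vs: 25 mm above the origin. Smallest V, for the slim shaft: 25 mm across the mouth, 33 mm over all.
- cradle_medium: Fixed pair of grey 90-degree V rests, open upwards, on the carrier. Origin midway between them, 25 mm above the bench; x along the shaft it carries (each V 24 mm long, centred at x = -55 and +55 mm), y across. Bottom of both Vs: 25 mm above the origin. Second size, for the middle shaft: 35 mm across the mouth, 42 mm over all.
- cradle_large: Fixed pair of grey 90-degree V rests, open upwards, on the carrier. Origin midway between them, 25 mm above the bench; x along the shaft it carries (each V 24 mm long, centred at x = -55 and +55 mm), y across. Bottom of both Vs: 25 mm above the origin. Third size, for the thick shaft: 45 mm across the mouth, 52 mm over all.
- cradle_spare: Fixed pair of grey 90-degree V rests, open upwards, on the carrier. Origin midway between them, 25 mm above the bench; x along the shaft it carries (each V 24 mm long, centred at x = -55 and +55 mm), y across. Bottom of both Vs: 25 mm above the origin. Widest V, 59 mm across the mouth, 66 mm over all: spare place, empty at start and end; it holds any of the shafts.
Mind the look-alikes: they are no part of the job. What is shaped like the shaft_thick but turquoise or yellow is not meant. What is shaped like the shaft_slim but yellow is not meant.

How it is judged:
On the way, in this order (a step that is already met when the one before it is completed fails the run):
1. the hold-down bar is lifted out of its brackets ((z of hold_down_bar in the frame of carrier above 0.135 m or z of hold_down_bar in the frame of carrier below 0.08 m or y of hold_down_bar in the frame of carrier below -0.1 m or y of hold_down_bar in the frame of carrier above 0.1 m or x of hold_down_bar in the frame of carrier below -0.05 m or x of hold_down_bar in the frame of carrier above 0.05 m)), for 0.2 s.
2. with the bar still out, each shaft lies in the cradle of its own size (x of shaft_slim in the frame of cradle_small between -0.012 and 0.012 m and y of shaft_slim in the frame of cradle_small between -0.008 and 0.008 m and z of shaft_slim in the frame of cradle_small between 0.0337 and 0.0417 m and angle between the x axis of shaft_slim and the x axis of cradle_small, either way round below 0.12 rad and x of shaft_middle in the frame of cradle_medium between -0.012 and 0.012 m and y of shaft_middle in the frame of cradle_medium between -0.008 and 0.008 m and z of shaft_middle in the frame of cradle_medium between 0.0394 and 0.0474 m and angle between the x axis of shaft_middle and the x axis of cradle_medium, either way round below 0.12 rad and x of shaft_thick in the frame of cradle_large between -0.012 and 0.012 m and y of shaft_thick in the frame of cradle_large between -0.008 and 0.008 m and z of shaft_thick in the frame of cradle_large between 0.045 and 0.053 m and angle between the x axis of shaft_thick and the x axis of cradle_large, either way round below 0.12 rad and (z of hold_down_bar in the frame of carrier above 0.135 m or z of hold_down_bar in the frame of carrier below 0.08 m or y of hold_down_bar in the frame of carrier below -0.1 m or y of hold_down_bar in the frame of carrier above 0.1 m or x of hold_down_bar in the frame of carrier below -0.05 m or x of hold_down_bar in the frame of carrier above 0.05 m)), for 0.2 s.
At the end, for the whole second after the job is handed in: Each shaft in its own cradle: within 8 mm across, 12 mm along, 4 mm of seated height, 0.12 rad in line; bar in both brackets: within 8 mm across, 15 mm along, 5 mm in height, 0.06 rad in line, handle up; all released and at rest (x of shaft_slim in the frame of cradle_small between -0.012 and 0.012 m and y of shaft_slim in the frame of cradle_small between -0.008 and 0.008 m and z of shaft_slim in the frame of cradle_small between 0.0337 and 0.0417 m and angle between the x axis of shaft_slim and the x axis of cradle_small, either way round below 0.12 rad and x of shaft_middle in the frame of cradle_medium between -0.012 and 0.012 m and y of shaft_middle in the frame of cradle_medium between -0.008 and 0.008 m and z of shaft_middle in the frame of cradle_medium between 0.0394 and 0.0474 m and angle between the x axis of shaft_middle and the x axis of cradle_medium, either way round below 0.12 rad and x of shaft_thick in the frame of cradle_large between -0.012 and 0.012 m and y of shaft_thick in the frame of cradle_large between -0.008 and 0.008 m and z of shaft_thick in the frame of cradle_large between 0.045 and 0.053 m and angle between the x axis of shaft_thick and the x axis of cradle_large, either way round below 0.12 rad and x of hold_down_bar in the frame of carrier between -0.008 and 0.008 m and y of hold_down_bar in the frame of carrier between -0.015 and 0.015 m and z of hold_down_bar in the frame of carrier between 0.0935 and 0.1035 m and angle between the y axis of hold_down_bar and the y axis of carrier, either way round below 0.06 rad and angle between hold_down_bar's own z axis and vertical below 0.15 rad and linear speed of each of shaft_slim, shaft_middle, shaft_thick, hold_down_bar below 0.02 m/s); the robot touches nothing.
It also fails if it takes over 134 s, if anything falls off the work surface, if the arm or the gripper's body presses on something with over 40 N, if the wrist force passes 120 N, or if a joint passes its speed limit or range.

## Working session

There is one attempt and no reset: what is moved stays moved. The work goes in short steps, Python scripts to look and compute and a tool call to move; the robot and the scene stay as the last step left them, time stands still between calls to the robot, and variables do not carry over. Pictures are saved under pics/ and viewed, about 12 in all and at most 16, crops included, and the job is handed in when it is done.

Besides the shell and the picture viewer there is one more tool, called after "Request:" in YAML: its name, and indented under it one key for each argument. send_rows: Moves the arm, as the interface text tells. Its arguments: {"type":"object","properties":{"increments":{"type":"array"},"grip_force":{"type":"number"}},"required":["increments"]}

```bash
mkdir -p pics; ls
cat > h.py <<'E'
import numpy as np, cv2
from workcell import r
from scipy.spatial.transform import Rotation as R
def cam(n):
    c=r.read_camera(n); c['K']=np.array([[c['fx'],0,c['cx']],[0,c['fy'],c['cy']],[0,0,1.]]); c['D']=np.array(c['D'],float); c['T']=np.array(c['world_to_cam']); return c
def save(c,f,box=None,s=1):
    im=c['image'][:,:,::-1]
    if box: im=im[box[1]:box[3],box[0]:box[2]]
    cv2.imwrite('pics/'+f,cv2.resize(im,None,fx=s,fy=s,interpolation=cv2.INTER_CUBIC))
def rays(c,uv):
    n=cv2.undistortPoints(np.array(uv,float).reshape(-1,1,2),c['K'],c['D']).reshape(-1,2)
    return np.c_[n,np.ones(len(n))]
def world(c,uv,z=None):
    d=rays(c,uv); Ti=np.linalg.inv(c['T'])
    if z is None: 
        q=np.round(np.array(uv)).astype(int).reshape(-1,2); p=d*c['range_z'][q[:,1],q[:,0]][:,None]; return p@Ti[:3,:3].T+Ti[:3,3]
    w=d@Ti[:3,:3].T; o=Ti[:3,3]; return o+w*((z-o[2])/w[:,2])[:,None]
def cloud(c):
    v,u=np.nonzero(c['range_z']>0); return np.c_[u,v],world(c,np.c_[u,v])
E
python3 - <<'E'
from h import *
print(r.grasp_offset, r.read_state())
for n in ['top','scene']:
    c=cam(n); save(c,n+'0.png',s=1.5)
    for q in ['carrier','hold_down_bar','shaft_slim','shaft_middle','shaft_thick','cradle_small','cradle_medium','cradle_large','cradle_spare']:
        for d in r.landmark_of(q,n)[:3]:
            print(n,q,round(d['score'],2),np.round(d['xy']),world(c,[d['xy']]).round(3))
E
```

```text
pics
0.0187 {'t': 0.0, 'qpos': array([ 1.28603242,  0.46841303, -0.0116087 ,  1.60365571,  0.00598694,
        1.07143775, -0.05630656]), 'qvel': array([ 0.00013341, -0.00061965,  0.00021095, -0.00030686,  0.00100186,
        0.00058089, -0.00049668]), 'joint_efforts': array([-5.17008666e-04, -5.32388198e+01,  2.12029775e-02, -2.51307482e+01,
        1.12244466e-02,  7.81735755e-03, -3.93691334e-05]), 'tool_pos': array([ 0.15541776, -0.6305387 ,  0.23030181]), 'eef_rot': array([ 9.92706533e-01,  1.20552295e-01, -1.70294412e-04, -9.24032883e-04]), 'contact_force': array([-0.28625647,  0.2957142 , -0.30725525]), 'torque': array([0.01260562, 0.01593479, 0.00503591]), 'width': 1.00103603247358}
top shaft_slim 0.95 [377. 154.] [[ 0.786 -0.186  0.051]]
top shaft_slim 0.65 [320. 261.] [[ 0.585 -0.059  0.16 ]]
top shaft_middle 0.56 [268. 253.] [[0.595 0.02  0.158]]
top shaft_middle 0.25 [219. 250.] [[0.6   0.098 0.116]]
top shaft_thick 0.84 [271. 146.] [[0.804 0.013 0.038]]
top shaft_thick 0.71 [123. 160.] [[0.773 0.297 0.041]]
top shaft_thick 0.55 [218. 247.] [[0.605 0.1   0.115]]
top cradl
[... 274 characters left out ...]
scene hold_down_bar 0.8 [279. 158.] [[ 0.594 -0.008  0.114]]
scene shaft_slim 0.92 [264. 160.] [[ 0.598 -0.053  0.082]]
scene shaft_slim 0.89 [153. 176.] [[ 0.792 -0.179  0.048]]
scene shaft_slim 0.57 [309. 230.] [[0.613 0.113 0.031]]
scene shaft_middle 0.58 [288. 184.] [[0.606 0.037 0.086]]
scene shaft_thick 0.96 [312. 209.] [[0.613 0.118 0.088]]
scene shaft_thick 0.92 [190. 248.] [[0.819 0.032 0.04 ]]
scene shaft_thick 0.7 [296. 353.] [[0.786 0.301 0.042]]
scene cradle_small 0.95 [288. 198.] [[0.59  0.018 0.027]]
scene cradle_medium 0.62 [308. 228.] [[0.611 0.107 0.029]]
scene cradle_large 0.59 [269. 177.] [[ 0.583 -0.058  0.026]]
scene cradle_spare 0.7 [246. 152.] [[ 0.576 -0.157  0.027]]
```

View pics/top0.png

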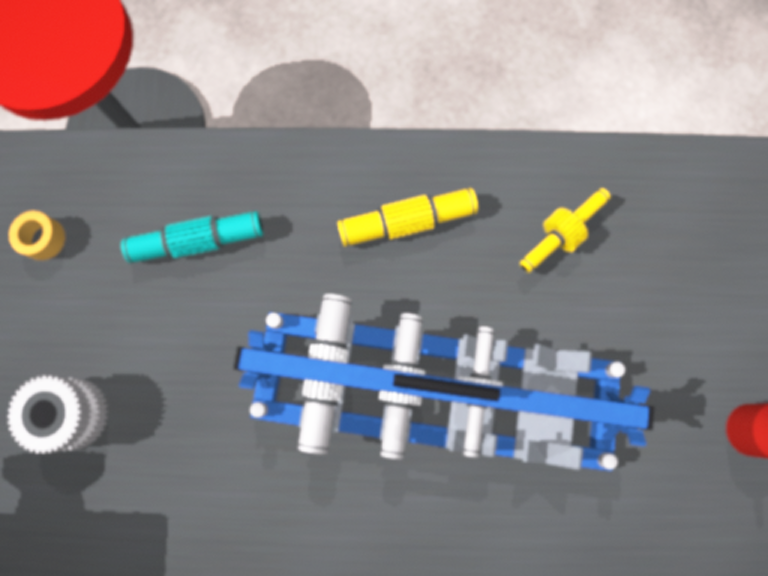

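View pics/scene0.png

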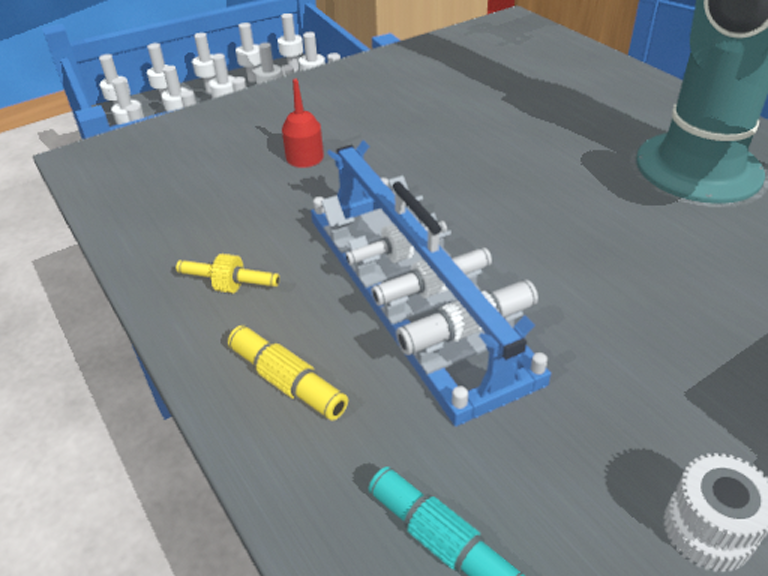

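The top view shows the cradles from left (+y) to right as thick shaft (centre 215,250), middle shaft (267,255), slim shaft (319,262) and the empty spare (365,280). The yellow and turquoise copies lie farther away. The scene view shows the same order, with the bar in both brackets.

```bash
cat > fit.py <<'E'
from h import *
def line(P):
    m=P[:,:2].mean(0); (cx,cy),(w,h),a=cv2.minAreaRect((P[:,:2]*1000).astype(np.float32)); 
    v=np.linalg.svd(P[:,:2]-m,full_matrices=False)[2][0]; v=v*np.sign(v[1]); t=(P[:,:2]-m)@v; n=(P[:,:2]-m)@[v[1],-v[0]]
    c=m+v*(np.percentile(t,.5)+np.percentile(t,99.5))/2+np.array([v[1],-v[0]])*(np.percentile(n,2)+np.percentile(n,98))/2
    return c.round(4),np.degrees(np.arctan2(-v[0],v[1])).round(2),(np.percentile(t,99.5)-np.percentile(t,.5)).round(3),(np.percentile(n,98)-np.percentile(n,2)).round(4)
E
python3 - <<'E'
from fit import *
for n in ['top','scene']:
    c=cam(n); uv,P=cloud(c); I=c['image'][uv[:,1],uv[:,0]].astype(int)
    area=(P[:,0]>.4)&(P[:,0]<.75)&(abs(P[:,1])<.32)
    blue=(I[:,2]>I[:,0]+40)
    b=area&(P[:,2]>.107)&(P[:,2]<.121)&blue; print(n,'bar',b.sum(),P[b,2].mean().round(4),line(P[b]))
    g=area&(P[:,2]>.14)&(P[:,2]<.17)&(I.max(1)<90); print('grip',g.sum(),P[g,2].max().round(4),line(P[g]))
    w=area&blue&(P[:,2]>.015)&(P[:,2]<.06); print('frame',line(P[w]))
E
```

```text
top bar 3719 0.1152 (array([ 0.5896, -0.0257]), np.float64(-7.45), np.float64(0.449), np.float64(0.0397))
grip 494 0.1604 (array([ 0.589, -0.026]), np.float64(-7.24), np.float64(0.105), np.float64(0.0104))
frame (array([ 0.5891, -0.0266]), np.float64(-7.31), np.float64(0.445), np.float64(0.1315))
scene bar 2186 0.1132 (array([ 0.5868, -0.0231]), np.float64(-7.53), np.float64(0.448), np.float64(0.0419))
grip 273 0.1587 (array([ 0.5895, -0.0217]), np.float64(-7.07), np.float64(0.108), np.float64(0.01))
frame (array([ 0.5947, -0.021 ]), np.float64(-6.18), np.float64(0.44), np.float64(0.128))
```

```bash
cat > go.py <<'E'
import sys; from h import *
# carrier pose; args: target TCP x y z in carrier frame (mm), yaw of tool x axis in carrier frame (deg)
C=np.array([0.590,-0.026]); TH=-7.4
try: exec(open('pose.txt').read())
except FileNotFoundError: pass
def c2w(p):
    t=np.radians(TH); return np.r_[C+np.array([[np.cos(t),-np.sin(t)],[np.sin(t),np.cos(t)]])@p[:2],p[2]]
def go(tx,ty,tz,yaw):
    s=r.read_state(); q=R.from_quat(s['eef_rot']); M=q.as_matrix(); y=np.radians(yaw+TH)
    G=np.array([[np.cos(y),np.sin(y),0],[np.sin(y),-np.cos(y),0],[0,0,-1]])
    d=c2w(np.array([tx,ty,tz])/1000.)-s['tool_pos']
    print('t',s['t'],'F',s['contact_force'].round(1),'w',round(s['width'],3),'rotvec first',np.degrees((q.inv()*R.from_matrix(G)).as_rotvec()).round(2),'then mm',(G.T@d*1000).round(1),'(before-rot axes',(M.T@d*1000).round(1),')')
    t=np.radians(TH); dc=s['tool_pos'][:2]-C; print('tcp in carrier',(np.array([[np.cos(t),np.sin(t)],[-np.sin(t),np.cos(t)]])@dc*1000).round(1),s['tool_pos'][2].round(4))
if __name__=='__main__': go(*map(float,sys.argv[1:]))
E
python3 go.py 0 0 230 90
```

```text
t 1.1 F [-0.1  0.1 -0.3] w 1.001 rotvec first [  0.     0.   -68.75] then mm [656.  352.8   1.3] (before-rot axes [ 566.6 -483.5    1.2] )
tcp in carrier [-352.8 -656. ] 0.2313
```

Request:
send_rows:
  increments:
    - {"rz": -6.9,"fingers": 50}
    - {"rz": -6.9}
    - {"rz": -6.9}
    - {"rz": -6.9}
    - {"rz": -6.9}
    - {"rz": -6.9}
    - {"rz": -6.9}
    - {"rz": -6.9}
    - {"rz": -6.9}
    - {"rz": -6.6}
    - {"x": 33,"y": 17.6}
    - {"x": 33,"y": 17.6}
    - {"x": 33,"y": 17.6}
    - {"x": 33,"y": 17.6}
    - {"x": 33,"y": 17.6}
    - {"x": 33,"y": 17.6}
    - {"x": 33,"y": 17.6}
    - {"x": 33,"y": 17.6}
    - {"x": 33,"y": 17.6}
    - {"x": 33,"y": 17.6}

```text
validation failed for argument at $.in...
```

Request:
send_rows:
  increments:
    - {"x": 33,"y": 17.6}
    - {"x": 33,"y": 17.6}
    - {"x": 33,"y": 17.6}
    - {"x": 33,"y": 17.6}
    - {"x": 33,"y": 17.6}
    - {"x": 33,"y": 17.6}
    - {"x": 33,"y": 17.6}
    - {"x": 33,"y": 17.6}
    - {"x": 33,"y": 17.6}
    - {"x": 29,"y": 17.6}
    - {}
    - {}

```text
validation failed for argument at $.in...
```

```bash
python3 go.py 0 0 132 90
python3 - <<'E'
from fit import *
c=cam('wrist'); save(c,'w1.png',s=1.5)
uv,P=cloud(c); I=c['image'][uv[:,1],uv[:,0]].astype(int)
a=(P[:,0]>.4)&(P[:,0]<.75)&(abs(P[:,1])<.2)
g=a&(P[:,2]>.145)&(P[:,2]<.17)&(I.max(1)<90); print('grip',g.sum(),P[g,2].max().round(4),line(P[g]))
E
```

```text
t 1.1 F [-0.1  0.1 -0.3] w 1.001 rotvec first [  0.     0.   -68.75] then mm [656.  352.8  99.3] (before-rot axes [ 566.6 -483.5   99.2] )
tcp in carrier [-352.8 -656. ] 0.2313Traceback (most recent call last):
  File "<stdin>", line 5, in <module>
    return umr_maximum(a, axis, None, out, keepdims, initial, where)
ValueError: zero-size array to reduction operation maximum which has no identity
```

Request:
send_rows:
  increments:
    - {"fingers": 50,"x": 0,"y": 0,"z": 0,"rx": 0,"ry": 0,"rz": -6.9}

```text
t: 1.23
tool_pos: [0.1557, -0.6311, 0.2313]
eef_rot: [0.984, 0.181, -0.0, 0.0]
contact_force: [0.5, 0.0, 0.5]
width: 0.884
```

Request:
send_rows:
  increments:
    - {"fingers": 50,"x": 0,"y": 0,"z": 0,"rx": 0,"ry": 0,"rz": -6.9}
    - {"fingers": 50,"x": 0,"y": 0,"z": 0,"rx": 0,"ry": 0,"rz": -6.9}
    - {"fingers": 50,"x": 0,"y": 0,"z": 0,"rx": 0,"ry": 0,"rz": -6.9}
    - {"fingers": 50,"x": 0,"y": 0,"z": 0,"rx": 0,"ry": 0,"rz": -6.9}
    - {"fingers": 50,"x": 0,"y": 0,"z": 0,"rx": 0,"ry": 0,"rz": -6.9}
    - {"fingers": 50,"x": 0,"y": 0,"z": 0,"rx": 0,"ry": 0,"rz": -6.9}
    - {"fingers": 50,"x": 0,"y": 0,"z": 0,"rx": 0,"ry": 0,"rz": -6.9}
    - {"fingers": 50,"x": 0,"y": 0,"z": 0,"rx": 0,"ry": 0,"rz": -6.9}
    - {"fingers": 50,"x": 0,"y": 0,"z": 0,"rx": 0,"ry": 0,"rz": -6.6}
    - {"fingers": 50,"x": 33,"y": 17.6,"z": 0,"rx": 0,"ry": 0,"rz": 0}
    - {"fingers": 50,"x": 33,"y": 17.6,"z": 0,"rx": 0,"ry": 0,"rz": 0}
    - {"fingers": 50,"x": 33,"y": 17.6,"z": 0,"rx": 0,"ry": 0,"rz": 0}
    - {"fingers": 50,"x": 33,"y": 17.6,"z": 0,"rx": 0,"ry": 0,"rz": 0}
    - {"fingers": 50,"x": 33,"y": 17.6,"z": 0,"rx": 0,"ry": 0,"rz": 0}
    - {"fingers": 50,"x": 33,"y": 17.6,"z": 0,"rx": 0,"ry": 0,"rz": 0}
    - {"fingers": 50,"x": 33,"y": 17.6,"z": 0,"rx": 0,"ry": 0,"rz": 0}
    - {"fingers": 50,"x": 33,"y": 17.6,"z": 0,"rx": 0,"ry": 0,"rz": 0}
    - {"fingers": 50,"x": 33,"y": 17.6,"z": 0,"rx": 0,"ry": 0,"rz": 0}
    - {"fingers": 50,"x": 33,"y": 17.6,"z": 0,"rx": 0,"ry": 0,"rz": 0}

```text
t: 2.82
tool_pos: [0.3737, -0.3252, 0.2316]
eef_rot: [0.752, 0.66, -0.0, 0.0]
contact_force: [0.5, -0.6, 0.3]
width: 0.593
```

Request:
send_rows:
  increments:
    - {"fingers": 50,"x": 33,"y": 17.6,"z": 0,"rx": 0,"ry": 0,"rz": 0}
    - {"fingers": 50,"x": 33,"y": 17.6,"z": 0,"rx": 0,"ry": 0,"rz": 0}
    - {"fingers": 50,"x": 33,"y": 17.6,"z": 0,"rx": 0,"ry": 0,"rz": 0}
    - {"fingers": 50,"x": 33,"y": 17.6,"z": 0,"rx": 0,"ry": 0,"rz": 0}
    - {"fingers": 50,"x": 33,"y": 17.6,"z": 0,"rx": 0,"ry": 0,"rz": 0}
    - {"fingers": 50,"x": 33,"y": 17.6,"z": 0,"rx": 0,"ry": 0,"rz": 0}
    - {"fingers": 50,"x": 33,"y": 17.6,"z": 0,"rx": 0,"ry": 0,"rz": 0}
    - {"fingers": 50,"x": 33,"y": 17.6,"z": 0,"rx": 0,"ry": 0,"rz": 0}
    - {"fingers": 50,"x": 33,"y": 17.6,"z": 0,"rx": 0,"ry": 0,"rz": 0}
    - {"fingers": 50,"x": 29,"y": 17.6,"z": 0,"rx": 0,"ry": 0,"rz": 0}
    - {"fingers": 50,"x": 0,"y": 0,"z": 0,"rx": 0,"ry": 0,"rz": 0}
    - {"fingers": 50,"x": 0,"y": 0,"z": 0,"rx": 0,"ry": 0,"rz": 0}

```text
t: 3.82
tool_pos: [0.5902, -0.0238, 0.231]
eef_rot: [0.75, 0.661, 0.0, -0.0]
contact_force: [0.0, -0.4, -0.0]
width: 0.588
```

```bash
python3 go.py 0 0 132 90
python3 - <<'E'
from fit import *
c=cam('wrist'); save(c,'w1.png',s=1.5)
uv,P=cloud(c); I=c['image'][uv[:,1],uv[:,0]].astype(int)
a=(P[:,0]>.4)&(P[:,0]<.75)&(abs(P[:,1])<.2)
g=a&(P[:,2]>.145)&(P[:,2]<.17)&(I.max(1)<90); print('grip',g.sum())
if g.sum()>20: print(P[g,2].max().round(4),line(P[g]))
E
```

```text
t 3.8167 F [ 0.  -0.4 -0. ] w 0.588 rotvec first [-0.02 -0.06  0.19] then mm [-2.2  0.  99. ] (before-rot axes [-2.3  0.1 99. ] )
tcp in carrier [-0.   2.2] 0.231
grip 1598
0.1579 (array([ 0.5871, -0.0241]), np.float64(-7.39), np.float64(0.107), np.float64(0.0115))
```

View pics/w1.png

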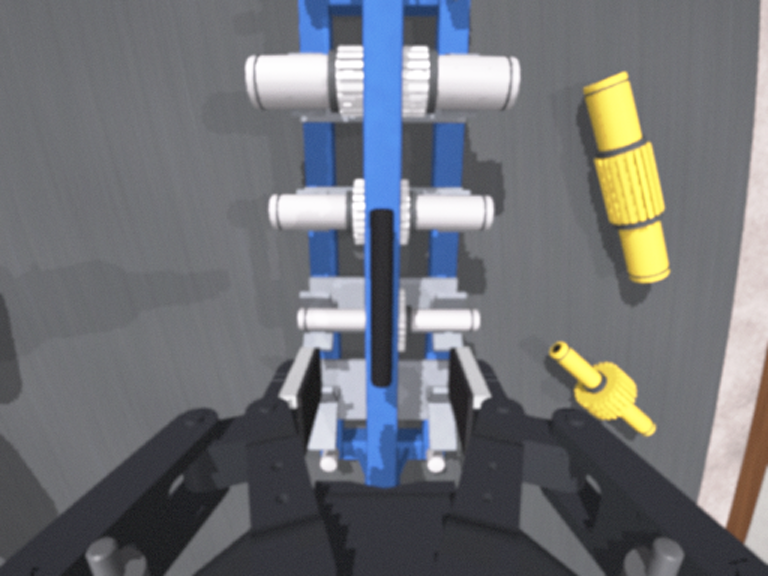

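Request:
send_rows:
  grip_force: 80
  increments:
    - {"fingers": 50,"x": -2,"y": -1,"z": 25,"rx": 0,"ry": 0,"rz": 0.2}
    - {"fingers": 50,"x": 0,"y": 0,"z": 25,"rx": 0,"ry": 0,"rz": 0}
    - {"fingers": 50,"x": 0,"y": 0,"z": 25,"rx": 0,"ry": 0,"rz": 0}
    - {"fingers": 50,"x": 0,"y": 0,"z": 15,"rx": 0,"ry": 0,"rz": 0}
    - {"fingers": 50,"x": 0,"y": 0,"z": 9,"rx": 0,"ry": 0,"rz": 0}
    - {"fingers": 0,"x": 0,"y": 0,"z": 0,"rx": 0,"ry": 0,"rz": 0}
    - {"fingers": 0,"x": 0,"y": 0,"z": 0,"rx": 0,"ry": 0,"rz": 0}
    - {"fingers": 0,"x": 0,"y": 0,"z": 0,"rx": 0,"ry": 0,"rz": 0}
    - {"fingers": 0,"x": 0,"y": 0,"z": 0,"rx": 0,"ry": 0,"rz": 0}
    - {"fingers": 0,"x": 0,"y": 0,"z": 0,"rx": 0,"ry": 0,"rz": 0}
    - {"fingers": 0,"x": 0,"y": 0,"z": 0,"rx": 0,"ry": 0,"rz": 0}
    - {"fingers": 0,"x": 0,"y": 0,"z": 0,"rx": 0,"ry": 0,"rz": 0}

```text
t: 4.87
tool_pos: [0.5891, -0.0287, 0.1337]
eef_rot: [0.753, 0.658, 0.0, 0.001]
contact_force: [-3.4, -1.7, 7.3]
width: 0.133
```

Request:
send_rows:
  increments:
    - {"fingers": 0,"x": 0,"y": 0,"z": -5,"rx": 0,"ry": 0,"rz": 0}
    - {"fingers": 0,"x": 0,"y": 0,"z": -5,"rx": 0,"ry": 0,"rz": 0}
    - {"fingers": 0,"x": 0,"y": 0,"z": -10,"rx": 0,"ry": 0,"rz": 0}
    - {"fingers": 0,"x": 0,"y": 0,"z": -10,"rx": 0,"ry": 0,"rz": 0}
    - {"fingers": 0,"x": 0,"y": 0,"z": -10,"rx": 0,"ry": 0,"rz": 0}
    - {"fingers": 0,"x": 0,"y": 0,"z": -10,"rx": 0,"ry": 0,"rz": 0}
    - {"fingers": 0,"x": 0,"y": 0,"z": -10,"rx": 0,"ry": 0,"rz": 0}
    - {"fingers": 0,"x": 0,"y": 0,"z": 0,"rx": 0,"ry": 0,"rz": 0}
    - {"fingers": 0,"x": 0,"y": 0,"z": 0,"rx": 0,"ry": 0,"rz": 0}
    - {"fingers": 0,"x": 0,"y": 0,"z": 0,"rx": 0,"ry": 0,"rz": 0}

```text
t: 5.7
tool_pos: [0.5881, -0.0283, 0.192]
eef_rot: [0.753, 0.658, -0.0, -0.0]
contact_force: [0.6, -1.0, -5.1]
width: 0.132
```

```bash
python3 go.py 0 0 192 90
python3 - <<'E'
from fit import *
c=cam('scene'); save(c,'s1.png',(150,80,400,280),2.5)
uv,P=cloud(c); I=c['image'][uv[:,1],uv[:,0]].astype(int)
b=(P[:,0]>.4)&(P[:,0]<.75)&(abs(P[:,1])<.32)&(P[:,2]>.15)&(P[:,2]<.2)&(I[:,2]>I[:,0]+40)
print(line(P[b]),np.percentile(P[b,2],[5,50,95]))
A=np.c_[P[b],np.ones(b.sum())]
for lo,hi in [(-.3,-.15),(-.15,-.05),(.05,.12),(.12,.3)]:
    m=b&(P[:,1]>lo)&(P[:,1]<hi); print(lo,np.percentile(P[m,2],[50,90]).round(4))
E
```

```text
t 5.7 F [ 0.6 -1.  -5.1] w 0.132 rotvec first [-0.04  0.02 -0.26] then mm [ 2.5  1.6 -0. ] (before-rot axes [ 2.5  1.6 -0. ] )
tcp in carrier [-1.6 -2.5] 0.192
(array([ 0.5875, -0.0247]), np.float64(-7.4), np.float64(0.446), np.float64(0.023)) [0.16034554 0.17118014 0.17310044]
-0.3 [0.1719 0.1733]
-0.15 [0.1713 0.1728]
0.05 [0.1711 0.1725]
0.12 [0.171  0.1723]
```

View pics/s1.png

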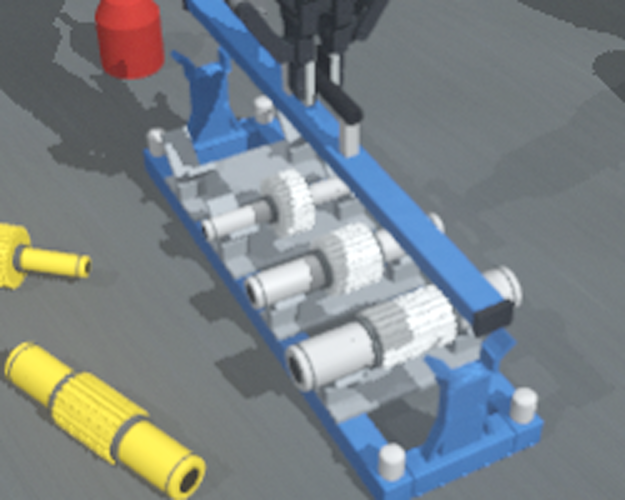

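The bar hangs level and clear above the brackets (crop pixels 190,0 to 510,320). I'll lay it aside.

Request:
send_rows:
  increments:
    - {"fingers": 0,"x": 0,"y": -15,"z": 0,"rx": 0,"ry": 0,"rz": 0}
    - {"fingers": 0,"x": 0,"y": -25,"z": 0,"rx": 0,"ry": 0,"rz": 0}
    - {"fingers": 0,"x": 0,"y": -30,"z": 0,"rx": 0,"ry": 0,"rz": 0}
    - {"fingers": 0,"x": 0,"y": -30,"z": 0,"rx": 0,"ry": 0,"rz": 0}
    - {"fingers": 0,"x": 0,"y": -28,"z": 0,"rx": 0,"ry": 0,"rz": 0}
    - {"fingers": 0,"x": 0,"y": -15,"z": 0,"rx": 0,"ry": 0,"rz": 0}
    - {"fingers": 0,"x": 0,"y": 0,"z": 20,"rx": 0,"ry": 0,"rz": 0}
    - {"fingers": 0,"x": 0,"y": 0,"z": 25,"rx": 0,"ry": 0,"rz": 0}
    - {"fingers": 0,"x": 0,"y": 0,"z": 25,"rx": 0,"ry": 0,"rz": 0}
    - {"fingers": 0,"x": 0,"y": 0,"z": 25,"rx": 0,"ry": 0,"rz": 0}
    - {"fingers": 0,"x": 0,"y": 0,"z": 25,"rx": 0,"ry": 0,"rz": 0}
    - {"fingers": 0,"x": 0,"y": 0,"z": 15,"rx": 0,"ry": 0,"rz": 0}
    - {"fingers": 0,"x": 0,"y": 0,"z": 7,"rx": 0,"ry": 0,"rz": 0}
    - {"fingers": 0,"x": 0,"y": 0,"z": 5,"rx": 0,"ry": 0,"rz": 0}
    - {"fingers": 0,"x": 0,"y": 0,"z": 4,"rx": 0,"ry": 0,"rz": 0}
    - {"fingers": 0,"x": 0,"y": 0,"z": 0,"rx": 0,"ry": 0,"rz": 0}

```text
t: 7.08
tool_pos: [0.447, -0.009, 0.0413]
eef_rot: [0.753, 0.658, 0.0, 0.0]
contact_force: [0.7, -1.1, -4.3]
width: 0.135
```

Request:
send_rows:
  increments:
    - {"fingers": 0,"x": 0,"y": 0,"z": 2,"rx": 0,"ry": 0,"rz": 0}
    - {"fingers": 0,"x": 0,"y": 0,"z": 2,"rx": 0,"ry": 0,"rz": 0}
    - {"fingers": 0,"x": 0,"y": 0,"z": 1,"rx": 0,"ry": 0,"rz": 0}
    - {"fingers": 0,"x": 0,"y": 0,"z": 0,"rx": 0,"ry": 0,"rz": 0}

```text
t: 7.42
tool_pos: [0.4468, -0.0092, 0.0365]
eef_rot: [0.753, 0.658, 0.0, 0.0]
contact_force: [-0.5, -0.5, -4.8]
width: 0.126
```

Request:
send_rows:
  increments:
    - {"fingers": 0,"x": 0,"y": 0,"z": 1,"rx": 0,"ry": 0,"rz": 0}
    - {"fingers": 0,"x": 0,"y": 0,"z": 1,"rx": 0,"ry": 0,"rz": 0}
    - {"fingers": 0,"x": 0,"y": 0,"z": 0,"rx": 0,"ry": 0,"rz": 0}

```text
t: 7.67
tool_pos: [0.447, -0.0092, 0.0352]
eef_rot: [0.753, 0.658, -0.0, 0.001]
contact_force: [-3.6, 0.1, 8.4]
width: 0.134
```

Request:
send_rows:
  increments:
    - {"fingers": 40,"x": 0,"y": 0,"z": 0,"rx": 0,"ry": 0,"rz": 0}
    - {"fingers": 40,"x": 0,"y": 0,"z": 0,"rx": 0,"ry": 0,"rz": 0}
    - {"fingers": 40,"x": 0,"y": 0,"z": 0,"rx": 0,"ry": 0,"rz": 0}
    - {"fingers": 40,"x": 0,"y": 0,"z": 0,"rx": 0,"ry": 0,"rz": 0}
    - {"fingers": 40,"x": 0,"y": 0,"z": -10,"rx": 0,"ry": 0,"rz": 0}
    - {"fingers": 40,"x": 0,"y": 0,"z": -20,"rx": 0,"ry": 0,"rz": 0}
    - {"fingers": 40,"x": 0,"y": 0,"z": -30,"rx": 0,"ry": 0,"rz": 0}
    - {"fingers": 66,"x": 0,"y": 0,"z": -40,"rx": 0,"ry": 0,"rz": 0}
    - {"fingers": 66,"x": 0,"y": 0,"z": -40,"rx": 0,"ry": 0,"rz": 0}
    - {"fingers": 66,"x": 0,"y": 0,"z": -40,"rx": 0,"ry": 0,"rz": 7}
    - {"fingers": 66,"x": 0,"y": 0,"z": -30,"rx": 0,"ry": 0,"rz": 7}
    - {"fingers": 66,"x": 0,"y": 0,"z": 0,"rx": 0,"ry": 0,"rz": 7}
    - {"fingers": 66,"x": 0,"y": 0,"z": 0,"rx": 0,"ry": 0,"rz": 7}
    - {"fingers": 66,"x": 0,"y": 0,"z": 0,"rx": 0,"ry": 0,"rz": 7}
    - {"fingers": 66,"x": 0,"y": 0,"z": 0,"rx": 0,"ry": 0,"rz": 7}
    - {"fingers": 66,"x": 0,"y": 0,"z": 0,"rx": 0,"ry": 0,"rz": 7}
    - {"fingers": 66,"x": 0,"y": 0,"z": 0,"rx": 0,"ry": 0,"rz": 7}
    - {"fingers": 66,"x": 0,"y": 0,"z": 0,"rx": 0,"ry": 0,"rz": 7}
    - {"fingers": 66,"x": 0,"y": 0,"z": 0,"rx": 0,"ry": 0,"rz": 7}

```text
t: 9.25
tool_pos: [0.4465, -0.0088, 0.2449]
eef_rot: [0.994, 0.105, 0.0, -0.0]
contact_force: [0.1, -0.7, -0.5]
width: 0.774
```

```bash
cat > meas.py <<'E'
from fit import *; import go
def frame(c,name):
    uv,P=cloud(c); I=c['image'][uv[:,1],uv[:,0]].astype(int)
    t=np.radians(go.TH); Rm=np.array([[np.cos(t),-np.sin(t)],[np.sin(t),np.cos(t)]]); Q=P.copy(); Q[:,:2]=(P[:,:2]-go.C)@Rm
    return uv,P,Q*1000,I
def shafts(Q,I,name):
    grey=(I.max(1)-I.min(1)<35)&(I.min(1)>110)
    for yc in (135,45,-45,-135):
        m=(abs(Q[:,1]-yc)<38)&(abs(Q[:,0])<105)&grey&(Q[:,2]>66)&(Q[:,2]<110)
        g=m&(Q[:,2]>88)
        if m.sum()<30: print(name,yc,'empty',m.sum()); continue
        e=Q[m]; print(name,yc,'n',m.sum(),'x ext',np.percentile(e[:,0],[1,99]).round(1),'zmax',np.percentile(e[:,2],98).round(1),
          'crest y at x<-30, >30:',[np.round(np.mean(s[s[:,2]>np.percentile(s[:,2],75),1]),1) if len(s)>10 else None for s in (e[e[:,0]<-35],e[e[:,0]>35])],
          'y ext ends',[np.percentile(s[:,1],[2,98]).round(1) if len(s)>10 else None for s in (e[abs(e[:,0]+75)<15],e[abs(e[:,0]-75)<15])])
E
python3 go.py 0 -45 205 0
python3 - <<'E'
from meas import *
for n in ['top','scene']:
    c=cam(n); uv,P,Q,I=frame(c,n); save(c,n+'2.png',(130,180,460,320),2.4) if n=='top' else 0
    blue=(I[:,2]>I[:,0]+40)&(abs(Q[:,0])<90)&(abs(Q[:,1])<240)
    w=blue&(Q[:,2]>15)&(Q[:,2]<45); print('frame',line(P[w]))
    w=blue&(Q[:,2]>70)
    for s in (-1,1):
        m=w&(Q[:,1]*s>150); print('bracket',Q[m].mean(0).round(1),Q[m].min(0).round(1),Q[m].max(0).round(1))
    shafts(Q,I,n)
E
```

```text
t 9.25 F [ 0.1 -0.7 -0.5] w 0.774 rotvec first [-0.   -0.02 19.43] then mm [144.5  43.5  39.9] (before-rot axes [121.8  89.1  39.9] )
tcp in carrier [-144.5   -1.5] 0.2449
frame (array([ 0.589 , -0.0265]), np.float64(-7.31), np.float64(0.445), np.float64(0.1314))
bracket [ 2.000e-01 -2.095e+02  1.041e+02] [ -60.4 -221.8   70.1] [  52.1 -158.   126.3]
bracket [2.000e-01 2.105e+02 1.074e+02] [-32.3 203.1  71. ] [ 31.  220.2 125.9]
top 135 n 2321 x ext [-88.2  86.4] zmax 96.7 crest y at x<-30, >30: [np.float64(134.4), np.float64(133.9)] y ext ends [array([115.4, 150.4]), array([117.3, 149.7])]
top 45 n 1715 x ext [-81.8  78.1] zmax 93.3 crest y at x<-30, >30: [np.float64(44.4), np.float64(44.1)] y ext ends [array([31.9, 56.3]), array([31.8, 56.3])]
top -45 n 1473 x ext [-67.5  75.8] zmax 89.2 crest y at x<-30, >30: [np.float64(-45.8), np.float64(-45.8)] y ext ends [array([-68.5, -20.8]), array([-70.7, -21. ])]
top -135 n 540 x ext [-67.8  65.1] zmax 81.3 crest y at x<-30, >30: [np.float64(-134.7), np.float64(-133.2)] y ext ends [array([-166.8, -103.5]), array([-166.9, -104.5])]
frame (a
[... 194 characters left out ...]
8 204.   70. ] [ 29.3 221.5 125.5]
scene 135 n 1880 x ext [-88.9  86.8] zmax 94.7 crest y at x<-30, >30: [np.float64(137.8), np.float64(137.5)] y ext ends [array([126. , 153.2]), array([125. , 153.4])]
scene 45 n 1158 x ext [-83.4  77.9] zmax 91.1 crest y at x<-30, >30: [np.float64(47.9), np.float64(47.8)] y ext ends [array([39.3, 60.3]), array([39.3, 59.9])]
scene -45 n 688 x ext [-69.6  75.1] zmax 87.3 crest y at x<-30, >30: [np.float64(-42.6), np.float64(-42.5)] y ext ends [array([-65.1, -17.1]), array([-65.2, -18.7])]
scene -135 n 229 x ext [-70.3  63.8] zmax 79.5 crest y at x<-30, >30: [np.float64(-126.8), np.float64(-130.7)] y ext ends [array([-163.3, -100. ]), array([-164.4, -100.8])]
```

View pics/top2.png

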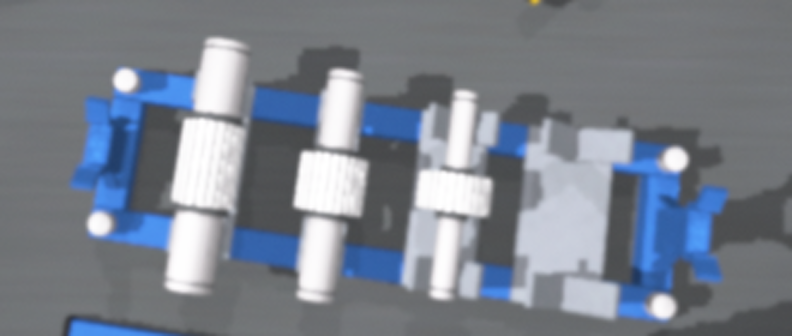

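```bash
echo "C=np.array([0.5895,-0.0245]); TH=-7.4" > pose.txt; python3 go.py 3 -45 140 0
```

```text
t 9.35 F [-0.7  0.1  0.5] w 0.774 rotvec first [ 1.000e-02 -2.000e-02  1.976e+01] then mm [146.8  42.1 104.8] (before-rot axes [123.9  89.2 104.9] )
tcp in carrier [-143.8   -2.9] 0.2448
```

Request:
send_rows:
  increments:
    - {"fingers": 66,"x": 0,"y": 0,"z": 0,"rx": 0,"ry": 0,"rz": 6.6}
    - {"fingers": 66,"x": 0,"y": 0,"z": 0,"rx": 0,"ry": 0,"rz": 6.6}
    - {"fingers": 66,"x": 0,"y": 0,"z": 0,"rx": 0,"ry": 0,"rz": 6.6}
    - {"fingers": 66,"x": 24.5,"y": 7,"z": 10,"rx": 0,"ry": 0,"rz": 0}
    - {"fingers": 66,"x": 24.5,"y": 7,"z": 10,"rx": 0,"ry": 0,"rz": 0}
    - {"fingers": 66,"x": 24.5,"y": 7,"z": 10,"rx": 0,"ry": 0,"rz": 0}
    - {"fingers": 66,"x": 24.5,"y": 7,"z": 10,"rx": 0,"ry": 0,"rz": 0}
    - {"fingers": 66,"x": 24.5,"y": 7,"z": 10,"rx": 0,"ry": 0,"rz": 0}
    - {"fingers": 66,"x": 24.5,"y": 7,"z": 10,"rx": 0,"ry": 0,"rz": 0}
    - {"fingers": 66,"x": 0,"y": 0,"z": 15,"rx": 0,"ry": 0,"rz": 0}
    - {"fingers": 66,"x": 0,"y": 0,"z": 15,"rx": 0,"ry": 0,"rz": 0}
    - {"fingers": 66,"x": 0,"y": 0,"z": 15,"rx": 0,"ry": 0,"rz": 0}
    - {"fingers": 66,"x": 0,"y": 0,"z": 0,"rx": 0,"ry": 0,"rz": 0}
    - {"fingers": 66,"x": 0,"y": 0,"z": 0,"rx": 0,"ry": 0,"rz": 0}

```text
t: 10.52
tool_pos: [0.5866, -0.0697, 0.139]
eef_rot: [0.998, -0.064, -0.001, -0.0]
contact_force: [0.6, -0.4, 0.3]
width: 0.772
```

```bash
python3 go.py 3 -45 44 0
python3 - <<'E'
from meas import *
c=cam('wrist'); save(c,'w3.png',s=1.5); uv,P,Q,I=frame(c,'w'); shafts(Q,I,'w')
E
```

```text
t 10.5167 F [ 0.6 -0.4  0.3] w 0.772 rotvec first [-0.03  0.09  0.09] then mm [ 0.1 -0.2 95. ] (before-rot axes [ 0.3 -0.1 95. ] )
tcp in carrier [  2.9 -45.2] 0.139
w 135 n 9324 x ext [-85.8  85.6] zmax 94.7 crest y at x<-30, >30: [np.float64(132.2), np.float64(131.9)] y ext ends [array([115.8, 143. ]), array([115.7, 142.6])]
w 45 n 5869 x ext [-51.8  77.8] zmax 91.2 crest y at x<-30, >30: [np.float64(42.8), np.float64(42.6)] y ext ends [None, array([30.2, 53.2])]
w -45 n 5374 x ext [-69.   75.2] zmax 87.3 crest y at x<-30, >30: [np.float64(-46.8), np.float64(-47.2)] y ext ends [array([-71.8, -21.9]), array([-70.9, -23.6])]
w -135 n 1619 x ext [-68.6  64.5] zmax 78.7 crest y at x<-30, >30: [np.float64(-166.0), np.float64(-132.4)] y ext ends [array([-168. , -154.4]), array([-167.2, -104.4])]
```

View pics/w3.png

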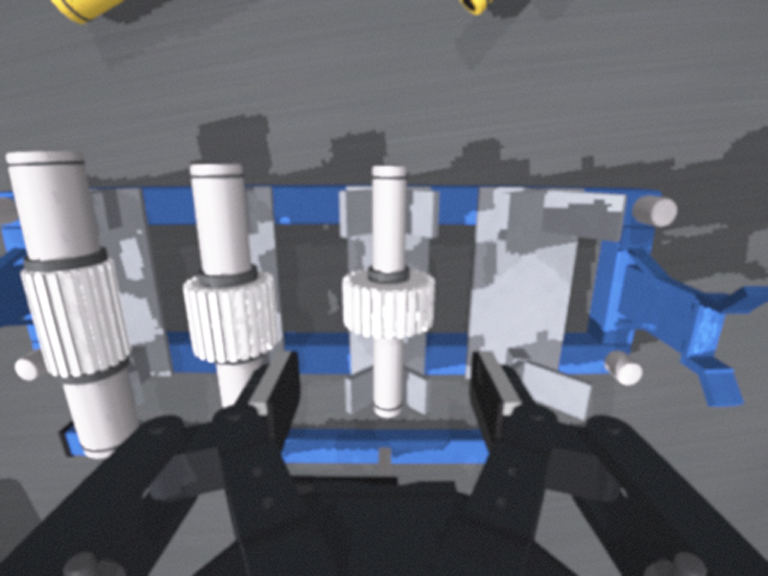

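The wrist view has the slim shaft (388,290) midway between the open fingers (285 and 490), so I'll descend.

Request:
send_rows:
  grip_force: 60
  increments:
    - {"fingers": 66,"x": 0,"y": 1,"z": 20,"rx": 0,"ry": 0,"rz": 0}
    - {"fingers": 66,"x": 0,"y": 0,"z": 20,"rx": 0,"ry": 0,"rz": 0}
    - {"fingers": 66,"x": 0,"y": 0,"z": 20,"rx": 0,"ry": 0,"rz": 0}
    - {"fingers": 66,"x": 0,"y": 0,"z": 15,"rx": 0,"ry": 0,"rz": 0}
    - {"fingers": 66,"x": 0,"y": 0,"z": 12,"rx": 0,"ry": 0,"rz": 0}
    - {"fingers": 66,"x": 0,"y": 0,"z": 8,"rx": 0,"ry": 0,"rz": 0}
    - {"fingers": 44,"x": 0,"y": 0,"z": 0,"rx": 0,"ry": 0,"rz": 0}
    - {"fingers": 44,"x": 0,"y": 0,"z": 0,"rx": 0,"ry": 0,"rz": 0}
    - {"fingers": 44,"x": 0,"y": 0,"z": 0,"rx": 0,"ry": 0,"rz": 0}
    - {"fingers": 44,"x": 0,"y": 0,"z": 0,"rx": 0,"ry": 0,"rz": 0}
    - {"fingers": 44,"x": 0,"y": 0,"z": 0,"rx": 0,"ry": 0,"rz": 0}
    - {"fingers": 44,"x": 0,"y": 0,"z": 0,"rx": 0,"ry": 0,"rz": 0}

```text
t: 11.57
tool_pos: [0.5867, -0.0716, 0.0446]
eef_rot: [0.998, -0.065, -0.0, 0.0]
contact_force: [-2.9, -3.6, -1.9]
width: 0.593
```

```bash
python3 go.py 3 -45 44 0
```

```text
t 11.5667 F [-2.9 -3.6 -1.9] w 0.593 rotvec first [ 0.06  0.   -0.07] then mm [-0.3 -2.1  0.6] (before-rot axes [-0.3 -2.1  0.6] )
tcp in carrier [  3.3 -47.1] 0.0446
```

Request:
send_rows:
  increments:
    - {"fingers": 44,"x": 0,"y": 0,"z": -5,"rx": 0,"ry": 0,"rz": 0}
    - {"fingers": 44,"x": 0,"y": 0,"z": -15,"rx": 0,"ry": 0,"rz": 0}
    - {"fingers": 44,"x": 0,"y": 0,"z": -20,"rx": 0,"ry": 0,"rz": 0}
    - {"fingers": 44,"x": 0,"y": 0,"z": -10,"rx": 0,"ry": 0,"rz": 0}
    - {"fingers": 44,"x": 0,"y": 0,"z": 0,"rx": 0,"ry": 0,"rz": 0}

```text
t: 11.98
tool_pos: [0.589, -0.0699, 0.0969]
eef_rot: [0.998, -0.065, 0.003, -0.0]
contact_force: [1.4, -0.2, -5.6]
width: 0.589
```

```bash
echo "C=np.array([0.5892,-0.0265]); TH=-7.4" > pose.txt; python3 go.py 3 -135 45 0
python3 - <<'E'
from meas import *
c=cam('top'); uv,P,Q,I=frame(c,'t')
m=(abs(Q[:,1]+45)<15)&(I.max(1)-I.min(1)<35)&(I.min(1)>110)&(Q[:,2]>100)&(Q[:,2]<145)
for a in (-70,-55,-35,0,35,55,70):
    s=Q[m&(abs(Q[:,0]-a)<8)]; print(a,len(s),np.percentile(s[:,2],90).round(1) if len(s) else '', s[:,1].mean().round(1) if len(s) else '')
E
```

```text
t 11.9833 F [ 1.4 -0.2 -5.6] w 0.589 rotvec first [-0.06 -0.31 -0.01] then mm [-2.4 91.9 51.9] (before-rot axes [-2.7 92.  51.8] )
tcp in carrier [  5.4 -43.1] 0.0969
-70 42 124.5 -42.9
-55 117 124.9 -42.6
-35 87 124.8 -40.9
0 0  
35 0  
55 0  
70 0
```

Request:
send_rows:
  increments:
    - {"fingers": 44,"x": -2,"y": 15,"z": 0,"rx": 0,"ry": 0,"rz": 0}
    - {"fingers": 44,"x": -1,"y": 20,"z": 0,"rx": 0,"ry": 0,"rz": 0}
    - {"fingers": 44,"x": 0,"y": 22,"z": 0,"rx": 0,"ry": 0,"rz": 0}
    - {"fingers": 44,"x": 0,"y": 20,"z": 0,"rx": 0,"ry": 0,"rz": 0}
    - {"fingers": 44,"x": 0,"y": 14.5,"z": 0,"rx": 0,"ry": 0,"rz": 0}
    - {"fingers": 44,"x": 0,"y": 0,"z": 10,"rx": 0,"ry": 0,"rz": 0}
    - {"fingers": 44,"x": 0,"y": 0,"z": 15,"rx": 0,"ry": 0,"rz": 0}
    - {"fingers": 44,"x": 0,"y": 0,"z": 12,"rx": 0,"ry": 0,"rz": 0}
    - {"fingers": 44,"x": 0,"y": 0,"z": 6,"rx": 0,"ry": 0,"rz": 0}
    - {"fingers": 44,"x": 0,"y": 0,"z": 4,"rx": 0,"ry": 0,"rz": 0}
    - {"fingers": 44,"x": 0,"y": 0,"z": 2,"rx": 0,"ry": 0,"rz": 0}
    - {"fingers": 44,"x": 0,"y": 0,"z": 0,"rx": 0,"ry": 0,"rz": 0}

```text
t: 13.03
tool_pos: [0.572, -0.1606, 0.0451]
eef_rot: [0.998, -0.065, -0.0, -0.0]
contact_force: [-0.8, 0.3, -7.0]
width: 0.591
```

```bash
python3 go.py 0 -135 45 0
```

```text
t 13.0333 F [-0.8  0.3 -7. ] w 0.591 rotvec first [-0.01  0.03 -0.02] then mm [-0.3 -0.2  0.1] (before-rot axes [-0.3 -0.2  0.1] )
tcp in carrier [   0.3 -135.2] 0.0451
```

Request:
send_rows:
  increments:
    - {"fingers": 44,"x": 0,"y": 0,"z": 1,"rx": 0,"ry": 0,"rz": 0}
    - {"fingers": 44,"x": 0,"y": 0,"z": 0,"rx": 0,"ry": 0,"rz": 0}

```text
t: 13.2
tool_pos: [0.5728, -0.1609, 0.0447]
eef_rot: [0.998, -0.065, 0.001, -0.0]
contact_force: [0.6, 0.8, -5.2]
width: 0.596
```

Request:
send_rows:
  increments:
    - {"fingers": 44,"x": 0,"y": 0,"z": 1,"rx": 0,"ry": 0,"rz": 0}
    - {"fingers": 54,"x": 0,"y": 0,"z": 0,"rx": 0,"ry": 0,"rz": 0}
    - {"fingers": 60,"x": 0,"y": 0,"z": 0,"rx": 0,"ry": 0,"rz": 0}
    - {"fingers": 66,"x": 0,"y": 0,"z": 0,"rx": 0,"ry": 0,"rz": 0}
    - {"fingers": 66,"x": 0,"y": 0,"z": 0,"rx": 0,"ry": 0,"rz": 0}
    - {"fingers": 66,"x": 0,"y": 0,"z": -20,"rx": 0,"ry": 0,"rz": 0}
    - {"fingers": 66,"x": 0,"y": 0,"z": -30,"rx": 0,"ry": 0,"rz": 0}
    - {"fingers": 66,"x": 0,"y": 0,"z": -30,"rx": 0,"ry": 0,"rz": 0}
    - {"fingers": 66,"x": 0,"y": -20,"z": -20,"rx": 0,"ry": 0,"rz": 0}
    - {"fingers": 66,"x": 0,"y": -35,"z": 0,"rx": 0,"ry": 0,"rz": 0}
    - {"fingers": 66,"x": 0,"y": -35,"z": 0,"rx": 0,"ry": 0,"rz": 0}
    - {"fingers": 66,"x": 0,"y": -35,"z": 0,"rx": 0,"ry": 0,"rz": 0}
    - {"fingers": 66,"x": 0,"y": -35,"z": 0,"rx": 0,"ry": 0,"rz": 0}
    - {"fingers": 66,"x": 0,"y": -35,"z": 0,"rx": 0,"ry": 0,"rz": 0}
    - {"fingers": 66,"x": 0,"y": -35,"z": 0,"rx": 0,"ry": 0,"rz": 0}
    - {"fingers": 66,"x": 0,"y": -25,"z": 0,"rx": 0,"ry": 0,"rz": 0}
    - {"fingers": 66,"x": 0,"y": -15,"z": 0,"rx": 0,"ry": 0,"rz": 0}
    - {"fingers": 66,"x": 0,"y": 0,"z": 0,"rx": 0,"ry": 0,"rz": 0}

```text
t: 14.7
tool_pos: [0.607, 0.1112, 0.1436]
eef_rot: [0.998, -0.062, 0.0, -0.001]
contact_force: [0.2, 0.1, -0.4]
width: 0.774
```

```bash
python3 go.py 0 135 56 0
python3 - <<'E'
from meas import *
c=cam('top'); save(c,'top4.png',(130,150,460,320),2.4); uv,P,Q,I=frame(c,'t'); shafts(Q,I,'t')
c=cam('wrist'); uv,P,Q,I=frame(c,'t'); shafts(Q,I,'w')
E
```

```text
t 14.7 F [ 0.2  0.1 -0.4] w 0.774 rotvec first [-0.14 -0.03  0.28] then mm [ 0.1  3.8 87.6] (before-rot axes [ 0.   4.  87.6] )
tcp in carrier [-1.000e-01  1.388e+02] 0.1436
t 135 n 113 x ext [49.7 89.1] zmax 92.4 crest y at x<-30, >30: [None, np.float64(128.3)] y ext ends [None, array([116. , 133.5])]
t 45 n 1692 x ext [-81.1  78.9] zmax 93.3 crest y at x<-30, >30: [np.float64(44.6), np.float64(45.2)] y ext ends [array([32.8, 56.9]), array([32.4, 56.9])]
t -45 n 301 x ext [-65.6  65.1] zmax 74.5 crest y at x<-30, >30: [np.float64(-46.3), np.float64(-43.4)] y ext ends [array([-68.8, -19.8]), array([-69.5, -21.2])]
t -135 n 1703 x ext [-69.6  73.4] zmax 89.7 crest y at x<-30, >30: [np.float64(-133.7), np.float64(-134.0)] y ext ends [array([-165.1, -102.9]), array([-164.5, -104.4])]
w 135 n 9061 x ext [-88.   86.1] zmax 94.8 crest y at x<-30, >30: [np.float64(135.1), np.float64(134.6)] y ext ends [array([119. , 150.5]), array([119. , 150.6])]
w 45 n 5762 x ext [-56.9  78.1] zmax 91.0 crest y at x<-30, >30: [np.float64(45.2), np.float64(45.5)] y ext ends [array([32.8, 43.8]), array([35., 58.])]
w -45 n 500 x ext [-68.7  64.2] zmax 71.8 crest y at x<-30, >30: [np.float64(-43.7), np.float64(-49.9)] y ext ends [array([-67.7, -19.3]), array([-67.9, -19.5])]
w -135 n 177 x ext [-69.4 -44.6] zmax 78.8 crest y at x<-30, >30: [np.float64(-104.4), None] y ext ends [array([-120.9, -101.3]), None]
```

View pics/top4.png

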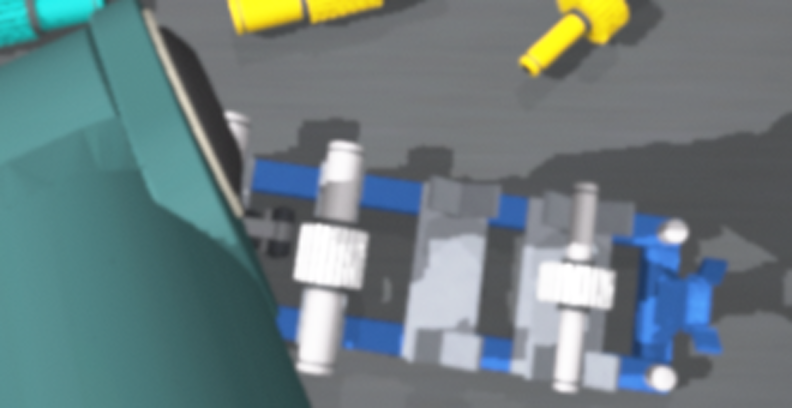

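Crop shows the slim shaft seated in the spare V (577,285), and the large cradle empty (445,290). Next I grasp the thick shaft.

Request:
send_rows:
  grip_force: 70
  increments:
    - {"fingers": 66,"x": -1,"y": 3.8,"z": 15,"rx": 0,"ry": 0,"rz": 0.2}
    - {"fingers": 66,"x": 0,"y": 0,"z": 20,"rx": 0,"ry": 0,"rz": 0}
    - {"fingers": 66,"x": 0,"y": 0,"z": 20,"rx": 0,"ry": 0,"rz": 0}
    - {"fingers": 66,"x": 0,"y": 0,"z": 15,"rx": 0,"ry": 0,"rz": 0}
    - {"fingers": 66,"x": 0,"y": 0,"z": 10,"rx": 0,"ry": 0,"rz": 0}
    - {"fingers": 66,"x": 0,"y": 0,"z": 8,"rx": 0,"ry": 0,"rz": 0}
    - {"fingers": 36,"x": 0,"y": 0,"z": 0,"rx": 0,"ry": 0,"rz": 0}
    - {"fingers": 36,"x": 0,"y": 0,"z": 0,"rx": 0,"ry": 0,"rz": 0}
    - {"fingers": 36,"x": 0,"y": 0,"z": 0,"rx": 0,"ry": 0,"rz": 0}
    - {"fingers": 36,"x": 0,"y": 0,"z": 0,"rx": 0,"ry": 0,"rz": 0}
    - {"fingers": 36,"x": 0,"y": 0,"z": 0,"rx": 0,"ry": 0,"rz": 0}
    - {"fingers": 36,"x": 0,"y": 0,"z": 0,"rx": 0,"ry": 0,"rz": 0}
    - {"fingers": 36,"x": 0,"y": 0,"z": 0,"rx": 0,"ry": 0,"rz": 0}

```text
t: 15.88
tool_pos: [0.6059, 0.1073, 0.0563]
eef_rot: [0.998, -0.066, 0.001, -0.003]
contact_force: [1.2, 8.7, -3.6]
width: 0.494
```

```bash
python3 go.py 0 135 55 0
```

```text
t 15.8833 F [ 1.2  8.7 -3.6] w 0.494 rotvec first [-0.33 -0.08 -0.13] then mm [ 0.7 -0.2  1.3] (before-rot axes [ 0.7 -0.2  1.3] )
tcp in carrier [ -0.7 134.8] 0.0563
```

Request:
send_rows:
  increments:
    - {"fingers": 36,"x": 0,"y": 0,"z": -5,"rx": 0,"ry": 0,"rz": 0}
    - {"fingers": 36,"x": 0,"y": 0,"z": -15,"rx": 0,"ry": 0,"rz": 0}
    - {"fingers": 36,"x": 0,"y": 0,"z": -20,"rx": 0,"ry": 0,"rz": 0}
    - {"fingers": 36,"x": 0,"y": 0,"z": -20,"rx": 0,"ry": 0,"rz": 0}
    - {"fingers": 36,"x": 0,"y": 0,"z": -10,"rx": 0,"ry": 0,"rz": 0}
    - {"fingers": 36,"x": 0,"y": 10,"z": 0,"rx": 0,"ry": 0,"rz": 0}
    - {"fingers": 36,"x": 0,"y": 20,"z": 0,"rx": 0,"ry": 0,"rz": 0}
    - {"fingers": 36,"x": 0,"y": 25,"z": 0,"rx": 0,"ry": 0,"rz": 0}
    - {"fingers": 36,"x": 0,"y": 25,"z": 0,"rx": 0,"ry": 0,"rz": 0}
    - {"fingers": 36,"x": 0,"y": 25,"z": 0,"rx": 0,"ry": 0,"rz": 0}
    - {"fingers": 36,"x": 0,"y": 25,"z": 0,"rx": 0,"ry": 0,"rz": 0}
    - {"fingers": 36,"x": 0,"y": 25,"z": 0,"rx": 0,"ry": 0,"rz": 0}
    - {"fingers": 36,"x": 0,"y": 15,"z": 0,"rx": 0,"ry": 0,"rz": 0}
    - {"fingers": 36,"x": 0,"y": 10,"z": 0,"rx": 0,"ry": 0,"rz": 0}
    - {"fingers": 36,"x": 0,"y": 0,"z": 0,"rx": 0,"ry": 0,"rz": 0}
    - {"fingers": 36,"x": 0,"y": 0,"z": 0,"rx": 0,"ry": 0,"rz": 0}

```text
t: 17.22
tool_pos: [0.581, -0.0756, 0.1245]
eef_rot: [0.998, -0.067, -0.001, -0.0]
contact_force: [-0.3, 1.0, -8.2]
width: 0.489
```

```bash
python3 go.py 0 -45 56 0
python3 - <<'E'
from meas import *
c=cam('top'); save(c,'top5.png',(130,150,460,320),2.4); uv,P,Q,I=frame(c,'t')
m=(Q[:,1]>95)&(Q[:,1]<175)&(abs(abs(Q[:,0])-55)<11)&(Q[:,2]>35)&(Q[:,2]<85)&(I.max(1)-I.min(1)<35)&(I.min(1)>90)
print('cradle under thick: y',np.percentile(Q[m,1],[2,98]),'z',np.percentile(Q[m,2],[5,95]))
m=(abs(Q[:,1]+45)<25)&(I.max(1)-I.min(1)<35)&(I.min(1)>110)&(Q[:,2]>110)&(Q[:,2]<175)
for a in (-80,-60,-45,45,60,80):
    s=Q[m&(abs(Q[:,0]-a)<8)]; print(a,len(s),np.percentile(s[:,2],90).round(1) if len(s) else '', s[:,1].mean().round(1) if len(s) else '')
E
```

```text
t 17.2167 F [-0.3  1.  -8.2] w 0.489 rotvec first [-0.03  0.08 -0.31] then mm [ 1.8 -4.7 68.5] (before-rot axes [ 1.9 -4.7 68.5] )
tcp in carrier [ -1.8 -49.7] 0.1245
cradle under thick: y [114.33397542 152.92399563] z [51.63842873 68.36566811]
-80 238 160.0 -47.3
-60 233 159.9 -47.2
-45 217 160.1 -46.2
45 42 155.7 -36.5
60 59 155.2 -36.7
80 113 159.5 -42.1
```

View pics/top5.png

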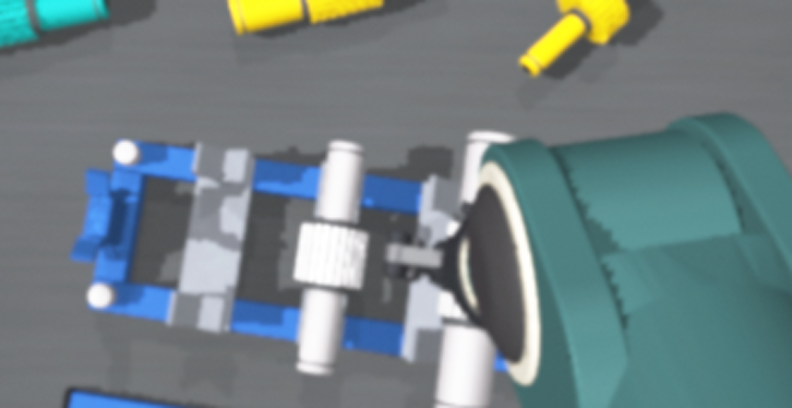

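The empty left cradle (210,235) measures about 39–42 mm wide with its top at 68 mm, so it is the medium one. The thick shaft is held level above the large cradle.

Request:
send_rows:
  increments:
    - {"fingers": 36,"x": 1,"y": -4.7,"z": 10,"rx": 0,"ry": 0,"rz": -0.3}
    - {"fingers": 36,"x": 0,"y": 0,"z": 15,"rx": 0,"ry": 0,"rz": 0}
    - {"fingers": 36,"x": 0,"y": 0,"z": 15,"rx": 0,"ry": 0,"rz": 0}
    - {"fingers": 36,"x": 0,"y": 0,"z": 12,"rx": 0,"ry": 0,"rz": 0}
    - {"fingers": 36,"x": 0,"y": 0,"z": 8,"rx": 0,"ry": 0,"rz": 0}
    - {"fingers": 36,"x": 0,"y": 0,"z": 4,"rx": 0,"ry": 0,"rz": 0}
    - {"fingers": 36,"x": 0,"y": 0,"z": 3,"rx": 0,"ry": 0,"rz": 0}
    - {"fingers": 36,"x": 0,"y": 0,"z": 1,"rx": 0,"ry": 0,"rz": 0}
    - {"fingers": 36,"x": 0,"y": 0,"z": 0,"rx": 0,"ry": 0,"rz": 0}

```text
t: 18.02
tool_pos: [0.5836, -0.0709, 0.0575]
eef_rot: [0.998, -0.064, 0.0, 0.0]
contact_force: [-0.7, 0.5, -7.6]
width: 0.491
```

```bash
python3 go.py 0 -45 56 0
```

```text
t 18.0167 F [-0.7  0.5 -7.6] w 0.491 rotvec first [-0.   -0.04  0.05] then mm [-0.2  0.2  1.5] (before-rot axes [-0.2  0.2  1.5] )
tcp in carrier [  0.2 -44.8] 0.0575
```

Request:
send_rows:
  increments:
    - {"fingers": 36,"x": 0,"y": 0,"z": 1,"rx": 0,"ry": 0,"rz": 0}
    - {"fingers": 36,"x": 0,"y": 0,"z": 1,"rx": 0,"ry": 0,"rz": 0}
    - {"fingers": 36,"x": 0,"y": 0,"z": 0,"rx": 0,"ry": 0,"rz": 0}

```text
t: 18.27
tool_pos: [0.584, -0.0713, 0.0564]
eef_rot: [0.998, -0.064, 0.001, 0.0]
contact_force: [-0.7, -0.2, -1.2]
width: 0.491
```

Weight is taken by the V; release and go above the middle shaft.

Request:
send_rows:
  increments:
    - {"fingers": 44,"x": 0,"y": 0,"z": 0,"rx": 0,"ry": 0,"rz": 0}
    - {"fingers": 54,"x": 0,"y": 0,"z": 0,"rx": 0,"ry": 0,"rz": 0}
    - {"fingers": 64,"x": 0,"y": 0,"z": 0,"rx": 0,"ry": 0,"rz": 0}
    - {"fingers": 64,"x": 0,"y": 0,"z": 0,"rx": 0,"ry": 0,"rz": 0}
    - {"fingers": 64,"x": 0,"y": 0,"z": -20,"rx": 0,"ry": 0,"rz": 0}
    - {"fingers": 64,"x": 0,"y": 0,"z": -30,"rx": 0,"ry": 0,"rz": 0}
    - {"fingers": 64,"x": 0,"y": 0,"z": -30,"rx": 0,"ry": 0,"rz": 0}
    - {"fingers": 64,"x": 0,"y": -15,"z": 0,"rx": 0,"ry": 0,"rz": 0}
    - {"fingers": 64,"x": 0,"y": -25,"z": 0,"rx": 0,"ry": 0,"rz": 0}
    - {"fingers": 64,"x": 0,"y": -25,"z": 0,"rx": 0,"ry": 0,"rz": 0}
    - {"fingers": 64,"x": 0,"y": -15,"z": 0,"rx": 0,"ry": 0,"rz": 0}
    - {"fingers": 64,"x": 0,"y": -10,"z": 0,"rx": 0,"ry": 0,"rz": 0}
    - {"fingers": 64,"x": 0,"y": 0,"z": 0,"rx": 0,"ry": 0,"rz": 0}
    - {"fingers": 64,"x": 0,"y": 0,"z": 0,"rx": 0,"ry": 0,"rz": 0}

```text
t: 19.43
tool_pos: [0.5948, 0.0181, 0.1353]
eef_rot: [0.998, -0.064, 0.0, 0.0]
contact_force: [0.3, 0.2, 0.3]
width: 0.749
```

```bash
python3 go.py 0 45 50 0;python3 - <<'E'
from meas import *
for n in ('top','wrist'):
    c=cam(n); uv,P,Q,I=frame(c,n); shafts(Q,I,n)
E
```

```text
t 19.4333 F [0.3 0.2 0.3] w 0.749 rotvec first [ 0.03 -0.01  0.08] then mm [ 0.2 -0.1 85.3] (before-rot axes [ 0.2 -0.1 85.3] )
tcp in carrier [-0.2 44.9] 0.1353
top 135 n 51 x ext [-67.1   4.4] zmax 70.4 crest y at x<-30, >30: [np.float64(144.4), None] y ext ends [array([115.3, 153.8]), None]
top 45 empty 0
top -45 empty 0
top -135 n 1184 x ext [-65.3  74.5] zmax 89.8 crest y at x<-30, >30: [np.float64(-163.3), np.float64(-134.9)] y ext ends [array([-166.2, -152.6]), array([-165.5, -104. ])]
wrist 135 n 97 x ext [-68.7  64.4] zmax 67.5 crest y at x<-30, >30: [np.float64(151.8), np.float64(124.8)] y ext ends [array([151.2, 152.7]), array([115.4, 152.4])]
wrist 45 n 6959 x ext [-81.6  77.4] zmax 91.0 crest y at x<-30, >30: [np.float64(44.5), np.float64(44.7)] y ext ends [array([33.1, 56.8]), array([32.9, 56.9])]
wrist -45 n 8689 x ext [-55.7  87.4] zmax 94.9 crest y at x<-30, >30: [np.float64(-43.6), np.float64(-44.4)] y ext ends [array([-71., -53.]), array([-57.5, -22.5])]
wrist -135 n 4762 x ext [-69.9  73.3] zmax 87.4 crest y at x<-30, >30: [np.float64(-134.7), np.float64(-120.0)] y ext ends [array([-164.1, -102.8]), array([-138.9, -102.6])]
```

Request:
send_rows:
  increments:
    - {"fingers": 64,"x": 0,"y": 0,"z": 15,"rx": 0,"ry": 0,"rz": 0}
    - {"fingers": 64,"x": 0,"y": 0,"z": 20,"rx": 0,"ry": 0,"rz": 0}
    - {"fingers": 64,"x": 0,"y": 0,"z": 20,"rx": 0,"ry": 0,"rz": 0}
    - {"fingers": 64,"x": 0,"y": 0,"z": 15,"rx": 0,"ry": 0,"rz": 0}
    - {"fingers": 64,"x": 0,"y": 0,"z": 10,"rx": 0,"ry": 0,"rz": 0}
    - {"fingers": 64,"x": 0,"y": 0,"z": 5,"rx": 0,"ry": 0,"rz": 0}
    - {"fingers": 40,"x": 0,"y": 0,"z": 0,"rx": 0,"ry": 0,"rz": 0}
    - {"fingers": 40,"x": 0,"y": 0,"z": 0,"rx": 0,"ry": 0,"rz": 0}
    - {"fingers": 40,"x": 0,"y": 0,"z": 0,"rx": 0,"ry": 0,"rz": 0}
    - {"fingers": 40,"x": 0,"y": 0,"z": 0,"rx": 0,"ry": 0,"rz": 0}
    - {"fingers": 40,"x": 0,"y": 0,"z": 0,"rx": 0,"ry": 0,"rz": 0}
    - {"fingers": 40,"x": 0,"y": 0,"z": 0,"rx": 0,"ry": 0,"rz": 0}
    - {"fingers": 40,"x": 0,"y": 0,"z": 0,"rx": 0,"ry": 0,"rz": 0}

```text
t: 20.62
tool_pos: [0.5947, 0.018, 0.0505]
eef_rot: [0.998, -0.064, -0.0, 0.0]
contact_force: [-1.2, -1.0, -2.8]
width: 0.538
```

```bash
python3 go.py 0 45 50 0
```

```text
t 20.6167 F [-1.2 -1.  -2.8] w 0.538 rotvec first [ 0.03 -0.    0.04] then mm [ 0.3 -0.2  0.5] (before-rot axes [ 0.3 -0.2  0.5] )
tcp in carrier [-0.3 44.8] 0.0505
```

Request:
send_rows:
  increments:
    - {"fingers": 40,"x": 0,"y": 0,"z": -5,"rx": 0,"ry": 0,"rz": 0}
    - {"fingers": 40,"x": 0,"y": 0,"z": -15,"rx": 0,"ry": 0,"rz": 0}
    - {"fingers": 40,"x": 0,"y": 0,"z": -20,"rx": 0,"ry": 0,"rz": 0}
    - {"fingers": 40,"x": 0,"y": 0,"z": -10,"rx": 0,"ry": 0,"rz": 0}
    - {"fingers": 40,"x": 0,"y": -15,"z": 0,"rx": 0,"ry": 0,"rz": 0}
    - {"fingers": 40,"x": 0,"y": -25,"z": 0,"rx": 0,"ry": 0,"rz": 0}
    - {"fingers": 40,"x": 0,"y": -25,"z": 0,"rx": 0,"ry": 0,"rz": 0}
    - {"fingers": 40,"x": 0,"y": -15,"z": 0,"rx": 0,"ry": 0,"rz": 0}
    - {"fingers": 40,"x": 0,"y": -10,"z": 0,"rx": 0,"ry": 0,"rz": 0}
    - {"fingers": 40,"x": 0,"y": 0,"z": 0,"rx": 0,"ry": 0,"rz": 0}
    - {"fingers": 40,"x": 0,"y": 0,"z": 0,"rx": 0,"ry": 0,"rz": 0}

```text
t: 21.53
tool_pos: [0.6059, 0.1071, 0.0997]
eef_rot: [0.998, -0.064, -0.001, 0.001]
contact_force: [0.1, -0.6, -7.4]
width: 0.539
```

```bash
python3 go.py 0 135 50.5 0
```

```text
t 21.5333 F [ 0.1 -0.6 -7.4] w 0.539 rotvec first [0.08 0.05 0.09] then mm [ 0.6 -0.4 49.2] (before-rot axes [ 0.7 -0.4 49.2] )
tcp in carrier [ -0.6 134.6] 0.0997
```

Request:
send_rows:
  increments:
    - {"fingers": 40,"x": 0.5,"y": -0.3,"z": 10,"rx": 0,"ry": 0,"rz": 0}
    - {"fingers": 40,"x": 0,"y": 0,"z": 15,"rx": 0,"ry": 0,"rz": 0}
    - {"fingers": 40,"x": 0,"y": 0,"z": 12,"rx": 0,"ry": 0,"rz": 0}
    - {"fingers": 40,"x": 0,"y": 0,"z": 7,"rx": 0,"ry": 0,"rz": 0}
    - {"fingers": 40,"x": 0,"y": 0,"z": 3,"rx": 0,"ry": 0,"rz": 0}
    - {"fingers": 40,"x": 0,"y": 0,"z": 2,"rx": 0,"ry": 0,"rz": 0}
    - {"fingers": 40,"x": 0,"y": 0,"z": 0.5,"rx": 0,"ry": 0,"rz": 0}
    - {"fingers": 40,"x": 0,"y": 0,"z": 0,"rx": 0,"ry": 0,"rz": 0}
    - {"fingers": 40,"x": 0,"y": 0,"z": 0,"rx": 0,"ry": 0,"rz": 0}

```text
t: 22.28
tool_pos: [0.6072, 0.1077, 0.0512]
eef_rot: [0.998, -0.064, 0.001, -0.0]
contact_force: [-0.1, 0.4, -6.7]
width: 0.544
```

Request:
send_rows:
  increments:
    - {"fingers": 40,"x": 0,"y": 0,"z": 1,"rx": 0,"ry": 0,"rz": 0}
    - {"fingers": 40,"x": 0,"y": 0,"z": 0.6,"rx": 0,"ry": 0,"rz": 0}
    - {"fingers": 40,"x": 0,"y": 0,"z": 0,"rx": 0,"ry": 0,"rz": 0}

```text
t: 22.53
tool_pos: [0.6075, 0.1073, 0.0506]
eef_rot: [0.998, -0.064, 0.001, 0.0]
contact_force: [-3.2, -3.9, 5.2]
width: 0.539
```

Request:
send_rows:
  increments:
    - {"fingers": 48,"x": 0,"y": 0,"z": 0,"rx": 0,"ry": 0,"rz": 0}
    - {"fingers": 56,"x": 0,"y": 0,"z": 0,"rx": 0,"ry": 0,"rz": 0}
    - {"fingers": 66,"x": 0,"y": 0,"z": 0,"rx": 0,"ry": 0,"rz": 0}
    - {"fingers": 66,"x": 0,"y": 0,"z": 0,"rx": 0,"ry": 0,"rz": 0}
    - {"fingers": 66,"x": 0,"y": 0,"z": -20,"rx": 0,"ry": 0,"rz": 0}
    - {"fingers": 66,"x": 0,"y": 0,"z": -35,"rx": 0,"ry": 0,"rz": 0}
    - {"fingers": 66,"x": 0,"y": 0,"z": -35,"rx": 0,"ry": 0,"rz": 0}
    - {"fingers": 66,"x": 0,"y": 20,"z": 0,"rx": 0,"ry": 0,"rz": 0}
    - {"fingers": 66,"x": 0,"y": 35,"z": 0,"rx": 0,"ry": 0,"rz": 0}
    - {"fingers": 66,"x": 0,"y": 35,"z": 0,"rx": 0,"ry": 0,"rz": 0}
    - {"fingers": 66,"x": 0,"y": 35,"z": 0,"rx": 0,"ry": 0,"rz": 0}
    - {"fingers": 66,"x": 0,"y": 35,"z": 0,"rx": 0,"ry": 0,"rz": 0}
    - {"fingers": 66,"x": 0,"y": 35,"z": 0,"rx": 0,"ry": 0,"rz": 0}
    - {"fingers": 66,"x": 0,"y": 35,"z": 0,"rx": 0,"ry": 0,"rz": 0}
    - {"fingers": 66,"x": 0,"y": 25,"z": 0,"rx": 0,"ry": 0,"rz": 0}
    - {"fingers": 66,"x": 0,"y": 15,"z": 0,"rx": 0,"ry": 0,"rz": 0}
    - {"fingers": 66,"x": 0,"y": 0,"z": 0,"rx": 0,"ry": 0,"rz": 0}
    - {"fingers": 66,"x": 0,"y": 0,"z": 0,"rx": 0,"ry": 0,"rz": 0}

```text
t: 24.03
tool_pos: [0.5725, -0.1602, 0.1392]
eef_rot: [0.998, -0.065, 0.0, -0.0]
contact_force: [-0.7, 0.9, -0.1]
width: 0.773
```

```bash
python3 go.py 0 -135 44.6 0;python3 - <<'E'
from meas import *
for n in ('top','wrist'):
    c=cam(n); save(c,n+'6.png',(130,150,460,320),2.4) if n=='top' else 0; uv,P,Q,I=frame(c,n); shafts(Q,I,n)
E
```

```text
t 24.0333 F [-0.7  0.9 -0.1] w 0.773 rotvec first [-0.03 -0.04 -0.04] then mm [-0.6  0.2 94.6] (before-rot axes [-0.7  0.3 94.6] )
tcp in carrier [   0.6 -134.8] 0.1392
top 135 n 1843 x ext [-81.1  80. ] zmax 93.3 crest y at x<-30, >30: [np.float64(135.2), np.float64(134.0)] y ext ends [array([117.2, 152.4]), array([116.2, 152.3])]
top 45 empty 1
top -45 n 2580 x ext [-86.3  88.3] zmax 97.0 crest y at x<-30, >30: [np.float64(-45.5), np.float64(-45.7)] y ext ends [array([-66.1, -22.4]), array([-66.9, -22.4])]
top -135 n 1231 x ext [-70.7  74.6] zmax 81.4 crest y at x<-30, >30: [np.float64(-133.3), np.float64(-135.3)] y ext ends [array([-165.3, -102.7]), array([-165.5, -104.6])]
wrist 135 n 109 x ext [-84.  -46.6] zmax 73.3 crest y at x<-30, >30: [np.float64(122.5), None] y ext ends [array([115. , 124.3]), None]
wrist 45 empty 0
wrist -45 n 8480 x ext [-56.4  87.3] zmax 94.9 crest y at x<-30, >30: [np.float64(-45.5), np.float64(-45.5)] y ext ends [array([-33.9, -19.3]), array([-66. , -31.7])]
wrist -135 n 6493 x ext [-69.4  72.4] zmax 87.2 crest y at x<-30, >30: [np.float64(-134.4), np.float64(-133.9)] y ext ends [array([-166.5, -103.1]), array([-165.9, -104.1])]
```

View pics/top6.png

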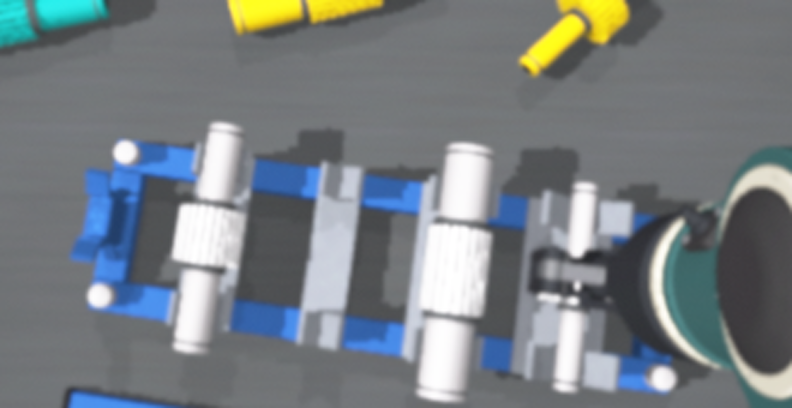

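The middle shaft sits in the medium V (208,237), the thick one in the large V (455,270), and the small V (330,255) is free. Next I grasp the slim shaft.

Request:
send_rows:
  grip_force: 60
  increments:
    - {"fingers": 66,"x": 1,"y": 0.2,"z": 20,"rx": 0,"ry": 0,"rz": 0}
    - {"fingers": 66,"x": 0,"y": 0,"z": 20,"rx": 0,"ry": 0,"rz": 0}
    - {"fingers": 66,"x": 0,"y": 0,"z": 20,"rx": 0,"ry": 0,"rz": 0}
    - {"fingers": 66,"x": 0,"y": 0,"z": 15,"rx": 0,"ry": 0,"rz": 0}
    - {"fingers": 66,"x": 0,"y": 0,"z": 12,"rx": 0,"ry": 0,"rz": 0}
    - {"fingers": 66,"x": 0,"y": 0,"z": 7.5,"rx": 0,"ry": 0,"rz": 0}
    - {"fingers": 44,"x": 0,"y": 0,"z": 0,"rx": 0,"ry": 0,"rz": 0}
    - {"fingers": 44,"x": 0,"y": 0,"z": 0,"rx": 0,"ry": 0,"rz": 0}
    - {"fingers": 44,"x": 0,"y": 0,"z": 0,"rx": 0,"ry": 0,"rz": 0}
    - {"fingers": 44,"x": 0,"y": 0,"z": 0,"rx": 0,"ry": 0,"rz": 0}
    - {"fingers": 44,"x": 0,"y": 0,"z": 0,"rx": 0,"ry": 0,"rz": 0}
    - {"fingers": 44,"x": 0,"y": 0,"z": 0,"rx": 0,"ry": 0,"rz": 0}

```text
t: 25.13
tool_pos: [0.573, -0.1604, 0.0447]
eef_rot: [0.998, -0.064, -0.0, 0.0]
contact_force: [-0.7, -1.4, -5.0]
width: 0.59
```

Request:
send_rows:
  increments:
    - {"fingers": 44,"x": 0,"y": 0,"z": -5,"rx": 0,"ry": 0,"rz": 0}
    - {"fingers": 44,"x": 0,"y": 0,"z": -15,"rx": 0,"ry": 0,"rz": 0}
    - {"fingers": 44,"x": 0,"y": 0,"z": -25,"rx": 0,"ry": 0,"rz": 0}
    - {"fingers": 44,"x": 0,"y": 0,"z": -25,"rx": 0,"ry": 0,"rz": 0}
    - {"fingers": 44,"x": 0,"y": 0,"z": -15,"rx": 0,"ry": 0,"rz": 0}
    - {"fingers": 44,"x": 0,"y": -10,"z": 0,"rx": 0,"ry": 0,"rz": 0}
    - {"fingers": 44,"x": 0,"y": -20,"z": 0,"rx": 0,"ry": 0,"rz": 0}
    - {"fingers": 44,"x": 0,"y": -25,"z": 0,"rx": 0,"ry": 0,"rz": 0}
    - {"fingers": 44,"x": 0,"y": -25,"z": 0,"rx": 0,"ry": 0,"rz": 0}
    - {"fingers": 44,"x": 0,"y": -25,"z": 0,"rx": 0,"ry": 0,"rz": 0}
    - {"fingers": 44,"x": 0,"y": -25,"z": 0,"rx": 0,"ry": 0,"rz": 0}
    - {"fingers": 44,"x": 0,"y": -25,"z": 0,"rx": 0,"ry": 0,"rz": 0}
    - {"fingers": 44,"x": 0,"y": -15,"z": 0,"rx": 0,"ry": 0,"rz": 0}
    - {"fingers": 44,"x": 0,"y": -10,"z": 0,"rx": 0,"ry": 0,"rz": 0}
    - {"fingers": 44,"x": 0,"y": 0,"z": 0,"rx": 0,"ry": 0,"rz": 0}
    - {"fingers": 44,"x": 0,"y": 0,"z": 0,"rx": 0,"ry": 0,"rz": 0}

```text
t: 26.47
tool_pos: [0.5957, 0.0184, 0.1289]
eef_rot: [0.998, -0.064, -0.001, 0.0]
contact_force: [0.9, -0.1, -5.8]
width: 0.587
```

```bash
python3 go.py 0 45 45 0
python3 - <<'E'
from meas import *
c=cam('top'); uv,P,Q,I=frame(c,'t')
m=(abs(Q[:,1]-45)<20)&(I.max(1)-I.min(1)<35)&(I.min(1)>110)&(Q[:,2]>125)&(Q[:,2]<185)
print(np.percentile(Q[m,0],[1,99]))
for a in (-70,-55,-40,40,55,70):
    s=Q[m&(abs(Q[:,0]-a)<8)]; print(a,len(s),np.percentile(s[:,2],90).round(1) if len(s) else '', s[:,1].mean().round(1) if len(s) else '')
E
```

```text
t 26.4667 F [ 0.9 -0.1 -5.8] w 0.587 rotvec first [0.04 0.07 0.11] then mm [-0.6  0.4 83.9] (before-rot axes [-0.5  0.3 83.9] )
tcp in carrier [ 0.6 45.4] 0.1289Traceback (most recent call last):
  File "<stdin>", line 4, in <module>
    return _quantile_unchecked(
        a, q, axis, out, overwrite_input, method, keepdims, weights)
    return _ureduce(a,
                    func=_quantile_ureduce_func,
    ...<5 lines>...
                    overwrite_input=overwrite_input,
                    method=method)
    r = func(a, **kwargs)
    result = _quantile(arr,
                       quantiles=q,
    ...<2 lines>...
                       out=out,
                       weights=wgt)
    slices_having_nans = np.isnan(arr[-1, ...])
                                  ~~~^^^^^^^^^
IndexError: index -1 is out of bounds for axis 0 with size 0
```

Request:
send_rows:
  increments:
    - {"fingers": 44,"x": -2,"y": 0.4,"z": 15,"rx": 0,"ry": 0,"rz": 0.1}
    - {"fingers": 44,"x": 0,"y": 0,"z": 20,"rx": 0,"ry": 0,"rz": 0}
    - {"fingers": 44,"x": 0,"y": 0,"z": 20,"rx": 0,"ry": 0,"rz": 0}
    - {"fingers": 44,"x": 0,"y": 0,"z": 14,"rx": 0,"ry": 0,"rz": 0}
    - {"fingers": 44,"x": 0,"y": 0,"z": 8,"rx": 0,"ry": 0,"rz": 0}
    - {"fingers": 44,"x": 0,"y": 0,"z": 4,"rx": 0,"ry": 0,"rz": 0}
    - {"fingers": 44,"x": 0,"y": 0,"z": 2,"rx": 0,"ry": 0,"rz": 0}
    - {"fingers": 44,"x": 0,"y": 0,"z": 1,"rx": 0,"ry": 0,"rz": 0}
    - {"fingers": 44,"x": 0,"y": 0,"z": 0,"rx": 0,"ry": 0,"rz": 0}
    - {"fingers": 44,"x": 0,"y": 0,"z": 0,"rx": 0,"ry": 0,"rz": 0}

```text
t: 27.35
tool_pos: [0.5949, 0.0182, 0.0465]
eef_rot: [0.998, -0.065, 0.001, -0.0]
contact_force: [-0.6, 0.2, -6.5]
width: 0.591
```

Request:
send_rows:
  increments:
    - {"fingers": 44,"x": 0,"y": 0,"z": 1,"rx": 0,"ry": 0,"rz": 0}
    - {"fingers": 44,"x": 0,"y": 0,"z": 1,"rx": 0,"ry": 0,"rz": 0}
    - {"fingers": 44,"x": 0,"y": 0,"z": 0.5,"rx": 0,"ry": 0,"rz": 0}
    - {"fingers": 44,"x": 0,"y": 0,"z": 0,"rx": 0,"ry": 0,"rz": 0}

```text
t: 27.68
tool_pos: [0.5947, 0.018, 0.0443]
eef_rot: [0.998, -0.065, 0.001, 0.0]
contact_force: [-2.4, -0.6, 4.6]
width: 0.587
```

```bash
python3 go.py 0 45 45 0
```

```text
t 27.6833 F [-2.4 -0.6  4.6] w 0.587 rotvec first [ 0.03 -0.06 -0.03] then mm [ 0.3 -0.1 -0.7] (before-rot axes [ 0.3 -0.1 -0.7] )
tcp in carrier [-0.3 44.9] 0.0443
```

Request:
send_rows:
  increments:
    - {"fingers": 50,"x": 0,"y": 0,"z": 0,"rx": 0,"ry": 0,"rz": 0}
    - {"fingers": 58,"x": 0,"y": 0,"z": 0,"rx": 0,"ry": 0,"rz": 0}
    - {"fingers": 66,"x": 0,"y": 0,"z": 0,"rx": 0,"ry": 0,"rz": 0}
    - {"fingers": 66,"x": 0,"y": 0,"z": 0,"rx": 0,"ry": 0,"rz": 0}
    - {"fingers": 66,"x": 0,"y": 0,"z": -20,"rx": 0,"ry": 0,"rz": 0}
    - {"fingers": 66,"x": 0,"y": 0,"z": -35,"rx": 0,"ry": 0,"rz": 0}
    - {"fingers": 66,"x": 0,"y": 0,"z": -40,"rx": 0,"ry": 0,"rz": -7}
    - {"fingers": 66,"x": 0,"y": 0,"z": -40,"rx": 0,"ry": 0,"rz": -7}
    - {"fingers": 66,"x": 0,"y": 0,"z": -30,"rx": 0,"ry": 0,"rz": -7}
    - {"fingers": 40,"x": 0,"y": 0,"z": 0,"rx": 0,"ry": 0,"rz": -7}
    - {"fingers": 40,"x": 0,"y": 0,"z": 0,"rx": 0,"ry": 0,"rz": -7}
    - {"fingers": 40,"x": 0,"y": 0,"z": 0,"rx": 0,"ry": 0,"rz": -7}
    - {"fingers": 40,"x": 0,"y": 0,"z": 0,"rx": 0,"ry": 0,"rz": -7}
    - {"fingers": 40,"x": 0,"y": 0,"z": 0,"rx": 0,"ry": 0,"rz": -7}
    - {"fingers": 40,"x": 0,"y": 0,"z": 0,"rx": 0,"ry": 0,"rz": -7}
    - {"fingers": 40,"x": 0,"y": 0,"z": 0,"rx": 0,"ry": 0,"rz": -7}
    - {"fingers": 40,"x": 0,"y": 0,"z": 0,"rx": 0,"ry": 0,"rz": -7}
    - {"fingers": 40,"x": 0,"y": 0,"z": 0,"rx": 0,"ry": 0,"rz": -7}
    - {"fingers": 40,"x": 0,"y": 0,"z": 0,"rx": 0,"ry": 0,"rz": -6}

```text
t: 29.27
tool_pos: [0.5944, 0.0181, 0.2081]
eef_rot: [0.75, 0.662, 0.0, 0.0]
contact_force: [-0.8, -0.3, -0.1]
width: 0.47
```

```bash
python3 go.py -143 0 160 90
```

```text
t 29.2667 F [-0.8 -0.3 -0.1] w 0.47 rotvec first [ 0.02 -0.02  0.28] then mm [ -44.9 -142.4   48.1] (before-rot axes [ -44.2 -142.6   48.1] )
tcp in carrier [-0.6 44.9] 0.2081
```

Request:
send_rows:
  increments:
    - {"fingers": 40,"x": -7,"y": -20,"z": 0,"rx": 0,"ry": 0,"rz": 0.3}
    - {"fingers": 40,"x": -8,"y": -30,"z": 0,"rx": 0,"ry": 0,"rz": 0}
    - {"fingers": 40,"x": -8,"y": -30,"z": 0,"rx": 0,"ry": 0,"rz": 0}
    - {"fingers": 40,"x": -8,"y": -30,"z": 0,"rx": 0,"ry": 0,"rz": 0}
    - {"fingers": 40,"x": -8,"y": -20,"z": 0,"rx": 0,"ry": 0,"rz": 0}
    - {"fingers": 40,"x": -6,"y": -12,"z": 0,"rx": 0,"ry": 0,"rz": 0}
    - {"fingers": 40,"x": 0,"y": 0,"z": 0,"rx": 0,"ry": 0,"rz": 0}
    - {"fingers": 40,"x": 0,"y": 0,"z": 0,"rx": 0,"ry": 0,"rz": 0}

```text
t: 29.93
tool_pos: [0.4478, -0.0079, 0.2086]
eef_rot: [0.754, 0.657, 0.0, 0.001]
contact_force: [0.7, -0.2, 1.2]
width: 0.473
```

```bash
python3 go.py -143 0 36 90
python3 - <<'E'
from meas import *
for n in ('top','scene','wrist'):
    c=cam(n); save(c,'s7.png',(150,80,400,280),2.5) if n=='scene' else 0; uv,P,Q,I=frame(c,n)
    if n!='wrist': shafts(Q,I,n)
    b=(abs(Q[:,0]+143)<40)&(abs(Q[:,1])<80)&(Q[:,2]>45)&(Q[:,2]<70)&(I.max(1)<90); 
    if b.sum()>50: print(n,'grip',b.sum(),Q[b].mean(0).round(1),line(P[b]),[Q[b&(abs(Q[:,1]-a)<10),0].mean().round(1) for a in(-35,0,35)])
E
```

```text
t 29.9333 F [ 0.7 -0.2  1.2] w 0.473 rotvec first [ 0.09  0.04 -0.41] then mm [ -0.2  -0.4 172.6] (before-rot axes [-1.000e-01 -7.000e-01  1.726e+02] )
tcp in carrier [-142.6    0.2] 0.2086
top 135 n 1842 x ext [-81.3  80.1] zmax 93.2 crest y at x<-30, >30: [np.float64(134.7), np.float64(134.5)] y ext ends [array([117.1, 152. ]), array([115.4, 152.2])]
top 45 n 1147 x ext [-71.3  73.8] zmax 89.5 crest y at x<-30, >30: [np.float64(44.4), np.float64(45.2)] y ext ends [array([36.6, 52.4]), array([36.3, 52.8])]
top -45 n 2579 x ext [-86.3  88.2] zmax 96.9 crest y at x<-30, >30: [np.float64(-45.2), np.float64(-45.2)] y ext ends [array([-66.4, -22.4]), array([-66.9, -22.2])]
top -135 n 548 x ext [-66.9  65.7] zmax 80.7 crest y at x<-30, >30: [np.float64(-128.1), np.float64(-135.9)] y ext ends [array([-166.3, -102.8]), array([-166.6, -103.7])]
top grip 286 [-143.4   19.6   58.2] (array([ 0.4473, -0.0061]), np.float64(-6.09), np.float64(0.104), np.float64(0.0131)) [np.float64(-139.0), np.float64(-143.8), np.float64(-143.5)]
scene 135 n 1369 x ext [-79.8  80.2] zmax 91.2 crest y at x<-30, >30
[... 266 characters left out ...]
5 n 1467 x ext [-87.9  88.4] zmax 94.6 crest y at x<-30, >30: [np.float64(-40.5), np.float64(-41.1)] y ext ends [array([-49.7, -18.2]), array([-51.5, -20.6])]
scene -135 n 222 x ext [-68.7  64.8] zmax 79.3 crest y at x<-30, >30: [np.float64(-127.5), np.float64(-128.5)] y ext ends [array([-162.7, -100.1]), array([-163.9, -100.5])]
scene grip 245 [-142.3    7.9   55. ] (array([ 0.4477, -0.003 ]), np.float64(-7.96), np.float64(0.11), np.float64(0.0119)) [np.float64(-142.3), np.float64(-142.5), np.float64(-141.4)]
wrist grip 950 [-145.6    5.2   56.6] (array([ 0.4452, -0.0051]), np.float64(-7.21), np.float64(0.106), np.float64(0.0115)) [np.float64(-145.4), np.float64(-145.7), np.float64(-145.5)]
```

View pics/s7.png

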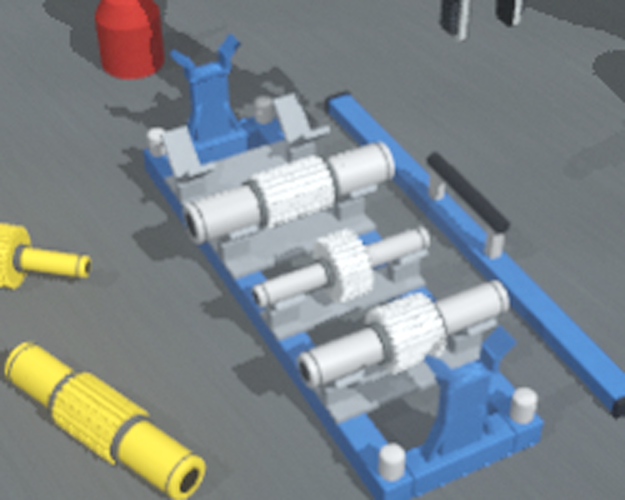

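All three shafts lie level in their own Vs (crop: thick 290,190; slim 345,265; middle 405,330). The bar stands at right with its grip at (465,190). I'll fetch it now.

Request:
send_rows:
  grip_force: 80
  increments:
    - {"fingers": 40,"x": 2,"y": -0.5,"z": 25,"rx": 0,"ry": 0,"rz": -0.2}
    - {"fingers": 40,"x": 0,"y": 0,"z": 35,"rx": 0,"ry": 0,"rz": 0}
    - {"fingers": 40,"x": 0,"y": 0,"z": 35,"rx": 0,"ry": 0,"rz": 0}
    - {"fingers": 40,"x": 0,"y": 0,"z": 30,"rx": 0,"ry": 0,"rz": 0}
    - {"fingers": 40,"x": 0,"y": 0,"z": 20,"rx": 0,"ry": 0,"rz": 0}
    - {"fingers": 40,"x": 0,"y": 0,"z": 15,"rx": 0,"ry": 0,"rz": 0}
    - {"fingers": 40,"x": 0,"y": 0,"z": 8,"rx": 0,"ry": 0,"rz": 0}
    - {"fingers": 40,"x": 0,"y": 0,"z": 4,"rx": 0,"ry": 0,"rz": 0}
    - {"fingers": 40,"x": 0,"y": 0,"z": 0,"rx": 0,"ry": 0,"rz": 0}
    - {"fingers": 0,"x": 0,"y": 0,"z": 0,"rx": 0,"ry": 0,"rz": 0}
    - {"fingers": 0,"x": 0,"y": 0,"z": 0,"rx": 0,"ry": 0,"rz": 0}
    - {"fingers": 0,"x": 0,"y": 0,"z": 0,"rx": 0,"ry": 0,"rz": 0}
    - {"fingers": 0,"x": 0,"y": 0,"z": 0,"rx": 0,"ry": 0,"rz": 0}
    - {"fingers": 0,"x": 0,"y": 0,"z": 0,"rx": 0,"ry": 0,"rz": 0}
    - {"fingers": 0,"x": 0,"y": 0,"z": 0,"rx": 0,"ry": 0,"rz": 0}

```text
t: 31.33
tool_pos: [0.4479, -0.0054, 0.0372]
eef_rot: [0.752, 0.659, 0.001, 0.001]
contact_force: [-2.4, 0.6, 5.8]
width: 0.134
```

```bash
python3 go.py -143 0 190 90
```

```text
t 31.3333 F [-2.4  0.6  5.8] w 0.134 rotvec first [ 0.1   0.01 -0.16] then mm [-2.700e+00 -1.000e-01 -1.528e+02] (before-rot axes [  -2.7    0.2 -152.8] )
tcp in carrier [-142.9    2.7] 0.0372
```

Gripped. Lift to about z = 0.195 and carry it over the brackets.

Request:
send_rows:
  increments:
    - {"fingers": 0,"x": 0,"y": 0,"z": -8,"rx": 0,"ry": 0,"rz": 0}
    - {"fingers": 0,"x": 0,"y": 0,"z": -20,"rx": 0,"ry": 0,"rz": 0}
    - {"fingers": 0,"x": 0,"y": 0,"z": -30,"rx": 0,"ry": 0,"rz": 0}
    - {"fingers": 0,"x": 0,"y": 0,"z": -30,"rx": 0,"ry": 0,"rz": 0}
    - {"fingers": 0,"x": 0,"y": 0,"z": -30,"rx": 0,"ry": 0,"rz": 0}
    - {"fingers": 0,"x": 0,"y": 0,"z": -25,"rx": 0,"ry": 0,"rz": 0}
    - {"fingers": 0,"x": 0,"y": 0,"z": -15,"rx": 0,"ry": 0,"rz": 0}
    - {"fingers": 0,"x": 0,"y": 15,"z": 0,"rx": 0,"ry": 0,"rz": 0}
    - {"fingers": 0,"x": 0,"y": 25,"z": 0,"rx": 0,"ry": 0,"rz": 0}
    - {"fingers": 0,"x": 0,"y": 30,"z": 0,"rx": 0,"ry": 0,"rz": 0}
    - {"fingers": 0,"x": 0,"y": 30,"z": 0,"rx": 0,"ry": 0,"rz": 0}
    - {"fingers": 0,"x": 0,"y": 25,"z": 0,"rx": 0,"ry": 0,"rz": 0}
    - {"fingers": 0,"x": 0,"y": 15,"z": 0,"rx": 0,"ry": 0,"rz": 0}
    - {"fingers": 0,"x": 0,"y": 0,"z": 0,"rx": 0,"ry": 0,"rz": 0}
    - {"fingers": 0,"x": 0,"y": 0,"z": 0,"rx": 0,"ry": 0,"rz": 0}

```text
t: 32.58
tool_pos: [0.5855, -0.0239, 0.1936]
eef_rot: [0.752, 0.659, -0.0, -0.001]
contact_force: [-1.1, -0.3, -4.5]
width: 0.132
```

```bash
python3 go.py 0 0 136 90
python3 - <<'E'
from meas import *
for n in ('top','scene'):
    c=cam(n); uv,P,Q,I=frame(c,n); blue=(I[:,2]>I[:,0]+40)
    b=blue&(abs(Q[:,0])<60)&(abs(Q[:,1])<260)&(Q[:,2]>145)&(Q[:,2]<200)
    print(n,line(P[b]),'ends',np.percentile(Q[b,1],[.5,99.5]),[(a,Q[b&(abs(Q[:,1]-a)<12)].mean(0).round(1)) for a in(-205,-150,-100,100,150,205) if (b&(abs(Q[:,1]-a)<12)).sum()>10])
    k=blue&(Q[:,2]>100)&(Q[:,2]<130)&(abs(Q[:,0])<40)
    for s in(-1,1):
        m=k&(abs(Q[:,1]*s-212)<12)
        if m.sum()>10: print('bracket',s,m.sum(),np.percentile(Q[m,0],[2,98]).round(1),Q[m,1].mean().round(1))
E
```

```text
t 32.5833 F [-1.1 -0.3 -4.5] w 0.132 rotvec first [-0.11 -0.03 -0.17] then mm [-2.1  4.  57.6] (before-rot axes [-2.1  4.2 57.6] )
tcp in carrier [-4.   2.1] 0.1936
top (array([0.6026, 0.1106]), np.float64(-7.86), np.float64(0.178), np.float64(0.0235)) ends [ 48.91321314 226.40438194] [(100, array([ -4.6,  99.9, 173.1])), (150, array([ -4.5, 150.1, 173.3])), (205, array([ -4.4, 204.9, 173.2]))]
bracket 1 226 [-31.1  31.2] 211.1
scene (array([ 0.5836, -0.0232]), np.float64(-7.53), np.float64(0.446), np.float64(0.023)) ends [-220.50316872  225.48165523] [(-205, array([  -4.4, -204.9,  169.6])), (-150, array([  -4.4, -149.8,  169.5])), (-100, array([ -3.7, -99.4, 169.6])), (100, array([ -3.1, 100.5, 169.6])), (150, array([ -2.9, 150.5, 169.6])), (205, array([ -2.6, 205. , 169.8]))]
bracket -1 83 [-23.   27.8] -207.0
bracket 1 232 [-29.3  28.6] 215.3
```

Request:
send_rows:
  increments:
    - {"fingers": 0,"x": -2,"y": 4.3,"z": 10,"rx": 0,"ry": 0,"rz": -0.1}
    - {"fingers": 0,"x": 0,"y": 0,"z": 12,"rx": 0,"ry": 0,"rz": 0}
    - {"fingers": 0,"x": 0,"y": 0,"z": 8,"rx": 0,"ry": 0,"rz": 0}
    - {"fingers": 0,"x": 0,"y": 0,"z": 0,"rx": 0,"ry": 0,"rz": 0}
    - {"fingers": 0,"x": 0,"y": 0,"z": 0,"rx": 0,"ry": 0,"rz": 0}

```text
t: 33.1
tool_pos: [0.5892, -0.0263, 0.163]
eef_rot: [0.751, 0.66, -0.001, -0.001]
contact_force: [-0.4, 0.0, -3.2]
width: 0.134
```

```bash
python3 go.py 0 0 136 90
```

```text
t 33.1 F [-0.4  0.  -3.2] w 0.134 rotvec first [-0.13  0.   -0.04] then mm [-0.2  0.1 27. ] (before-rot axes [-0.2  0.1 27. ] )
tcp in carrier [-0.1  0.2] 0.163
```

Request:
send_rows:
  increments:
    - {"fingers": 0,"x": 0,"y": 0,"z": 6,"rx": 0,"ry": 0,"rz": 0}
    - {"fingers": 0,"x": 0,"y": 0,"z": 6,"rx": 0,"ry": 0,"rz": 0}
    - {"fingers": 0,"x": 0,"y": 0,"z": 5,"rx": 0,"ry": 0,"rz": 0}
    - {"fingers": 0,"x": 0,"y": 0,"z": 4,"rx": 0,"ry": 0,"rz": 0}
    - {"fingers": 0,"x": 0,"y": 0,"z": 2,"rx": 0,"ry": 0,"rz": 0}
    - {"fingers": 0,"x": 0,"y": 0,"z": 1,"rx": 0,"ry": 0,"rz": 0}
    - {"fingers": 0,"x": 0,"y": 0,"z": 0,"rx": 0,"ry": 0,"rz": 0}

```text
t: 33.68
tool_pos: [0.59, -0.0263, 0.1399]
eef_rot: [0.752, 0.66, -0.0, -0.0]
contact_force: [-0.4, -0.2, -3.9]
width: 0.13
```

Request:
send_rows:
  increments:
    - {"fingers": 0,"x": 0,"y": 0,"z": 2,"rx": 0,"ry": 0,"rz": 0}
    - {"fingers": 0,"x": 0,"y": 0,"z": 1.5,"rx": 0,"ry": 0,"rz": 0}
    - {"fingers": 0,"x": 0,"y": 0,"z": 1,"rx": 0,"ry": 0,"rz": 0}
    - {"fingers": 0,"x": 0,"y": 0,"z": 0,"rx": 0,"ry": 0,"rz": 0}

```text
t: 34.02
tool_pos: [0.5901, -0.0264, 0.1358]
eef_rot: [0.752, 0.66, -0.0, 0.0]
contact_force: [-1.2, 1.0, -3.3]
width: 0.131
```

Request:
send_rows:
  increments:
    - {"fingers": 0,"x": 0,"y": 0,"z": 1,"rx": 0,"ry": 0,"rz": 0}
    - {"fingers": 0,"x": 0,"y": 0,"z": 1,"rx": 0,"ry": 0,"rz": 0}
    - {"fingers": 0,"x": 0,"y": 0,"z": 0,"rx": 0,"ry": 0,"rz": 0}

```text
t: 34.27
tool_pos: [0.5905, -0.0264, 0.1357]
eef_rot: [0.752, 0.66, -0.0, 0.001]
contact_force: [-5.4, -1.5, 10.4]
width: 0.135
```

Home: the force has reversed at the expected height. Release and rise.

Request:
send_rows:
  increments:
    - {"fingers": 20,"x": 0,"y": 0,"z": 0,"rx": 0,"ry": 0,"rz": 0}
    - {"fingers": 40,"x": 0,"y": 0,"z": 0,"rx": 0,"ry": 0,"rz": 0}
    - {"fingers": 40,"x": 0,"y": 0,"z": 0,"rx": 0,"ry": 0,"rz": 0}
    - {"fingers": 40,"x": 0,"y": 0,"z": 0,"rx": 0,"ry": 0,"rz": 0}
    - {"fingers": 40,"x": 0,"y": 0,"z": -10,"rx": 0,"ry": 0,"rz": 0}
    - {"fingers": 40,"x": 0,"y": 0,"z": -25,"rx": 0,"ry": 0,"rz": 0}
    - {"fingers": 40,"x": 0,"y": 0,"z": -35,"rx": 0,"ry": 0,"rz": 0}
    - {"fingers": 40,"x": 0,"y": -20,"z": -35,"rx": 0,"ry": 0,"rz": 0}
    - {"fingers": 40,"x": 0,"y": -35,"z": 0,"rx": 0,"ry": 0,"rz": 0}
    - {"fingers": 40,"x": 0,"y": -35,"z": 0,"rx": 0,"ry": 0,"rz": 0}
    - {"fingers": 40,"x": 0,"y": -35,"z": 0,"rx": 0,"ry": 0,"rz": 0}
    - {"fingers": 40,"x": 0,"y": -20,"z": 0,"rx": 0,"ry": 0,"rz": 0}
    - {"fingers": 40,"x": 0,"y": 0,"z": 0,"rx": 0,"ry": 0,"rz": 0}
    - {"fingers": 40,"x": 0,"y": 0,"z": 0,"rx": 0,"ry": 0,"rz": 0}

```text
t: 35.43
tool_pos: [0.4462, -0.0078, 0.2396]
eef_rot: [0.752, 0.66, -0.0, 0.001]
contact_force: [1.0, 0.6, -0.0]
width: 0.468
```

Run:
```python
from meas import *
for n in ('top','scene'):
    c=cam(n); save(c,'s9.png',(150,80,400,280),2.5) if n=='scene' else 0; uv,P,Q,I=frame(c,n); blue=(I[:,2]>I[:,0]+40)
    b=blue&(abs(Q[:,0])<14)&(abs(Q[:,1])<260)&(Q[:,2]>104)&(Q[:,2]<125)
    print(n,line(P[b]),[(a,Q[b&(abs(Q[:,1]-a)<12)].mean(0).round(1)) for a in(-205,-150,-100,100,150,205)])
    shafts(Q,I,n)
```

```text
top (array([ 0.5888, -0.027 ]), np.float64(-7.46), np.float64(0.449), np.float64(0.0234)) [(-205, array([  -0.7, -204.9,  115. ])), (-150, array([-1.000e-01, -1.501e+02,  1.152e+02])), (-100, array([ -0.7, -99.9, 114.9])), (100, array([ -0.3, 100. , 115.2])), (150, array([-1.000e-01,  1.499e+02,  1.150e+02])), (205, array([-2.00e-01,  2.05e+02,  1.15e+02]))]
top 135 n 1409 x ext [-81.4  80.5] zmax 91.8 crest y at x<-30, >30: [np.float64(134.7), np.float64(134.4)] y ext ends [array([118.2, 152.2]), array([116.2, 152.3])]
top 45 n 646 x ext [-72.3  75. ] zmax 74.7 crest y at x<-30, >30: [np.float64(44.8), np.float64(44.5)] y ext ends [array([36.6, 52.7]), array([36.4, 52.4])]
top -45 n 2186 x ext [-86.7  88.5] zmax 96.4 crest y at x<-30, >30: [np.float64(-45.0), np.float64(-45.5)] y ext ends [array([-65.2, -22.4]), array([-66.9, -22.4])]
top -135 n 558 x ext [-67.1  65.7] zmax 80.7 crest y at x<-30, >30: [np.float64(-133.2), np.float64(-135.1)] y ext ends [array([-166.3, -102.3]), array([-166.5, -103.7])]
scene (array([ 0.5884, -0.025 ]), np.float64(-7.49), np.float64(0.448), np.float6
[... 223 characters left out ...]
05, array([  1. , 205.5, 113.6]))]
scene 135 n 1023 x ext [-80.5  80.1] zmax 90.6 crest y at x<-30, >30: [np.float64(137.9), np.float64(137.9)] y ext ends [array([129.6, 151.5]), array([128. , 150.8])]
scene 45 n 459 x ext [-73.3  74. ] zmax 96.6 crest y at x<-30, >30: [np.float64(49.0), np.float64(49.0)] y ext ends [array([42.5, 55.1]), array([42. , 56.4])]
scene -45 n 1057 x ext [-89.1  88.5] zmax 94.6 crest y at x<-30, >30: [np.float64(-41.6), np.float64(-41.1)] y ext ends [array([-49.8, -18.1]), array([-51.8, -20.3])]
scene -135 n 165 x ext [-69.6  64.5] zmax 79.2 crest y at x<-30, >30: [np.float64(-135.4), np.float64(-131.1)] y ext ends [array([-163. ,  -98.1]), array([-163. ,  -99.9])]
```

View pics/s9.png

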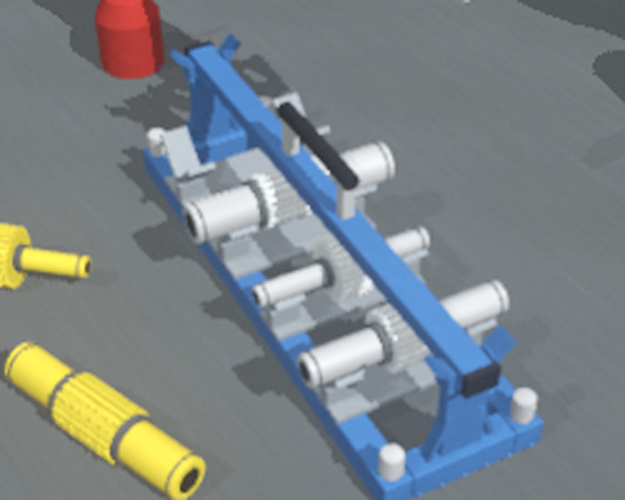

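The bar is level in both brackets (from 200,50 to 480,375) with its top at 115 mm, the same as at the start. The shafts are under it in their cradles and the arm is clear, so I'll hand in.

```bash
python3 -c "
from workcell import r
print(r.finish_job())"
```

```text
the job is handed in; nothing more can be done
None
```

The job is done and handed in at about 35.5 s of robot time; `r.finish_job()` gave no verdict.

**What I did:**
1. I lifted the bar out and stood it on the bench at carrier x ≈ -143 mm.
2. I moved the slim shaft to the spare V, then the thick shaft to the large V, the middle shaft to the medium V, and finally the slim shaft to the small V.
3. I set the bar back in both brackets, let go and moved the arm clear.

**Last checks (top camera):**
- **Shafts:** each is within about 1 mm across and 2 mm along its own cradle, level and at seated height. The spare V is empty.
- **Bar:** its top is at 115 mm along the whole length, as at the start. It is within 1 mm in x and y and about 0.1° in line.

**Disagreement:** the scene camera puts the shafts about 3–4 mm farther in y and everything 2–3 mm lower than the top camera does. It showed the same offset on the untouched scene. When the jaws closed on the seated shafts, the arm's measured position agreed with the top camera, so I used those values.

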